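# Prop open the lid of an optics enclosure

### The job

The optics in the grey enclosure are to be aligned, so prop its lid open: lift the lid by the tab on its front edge, swing down the folding prop rod that lies under the lid, and seat the rod's bent end fully home in the hole of the socket bar on the deck, so that the lid rests on the rod when you let go. The bar was clamped by whoever used it last, so feel for the hole: go gently, do not force the pin against the bar, and leave the optics in the box and the things round it where they stand.

Things in the scene. Friction and masses are not known exactly. Their poses are not given: they have to be found in the camera images.
- enclosure: Grey sheet-metal box bolted to the worktop, 200 (x) x 240 (y) x 80 mm high, 3 mm walls. Origin: centre of its underside; z up, -x its front (tab side), -y its right. The lid's hinge line runs along y at x = +100, z = 84 mm. Left half (y > -5 mm): open well with loose optics up to 76 mm high. Right half: fixed deck, top at z = 38 mm, which carries the socket bar.
- bar_top (a point): Point of the enclosure (x = -37, y = -55, z = 50 mm) on the flat top of the socket bar, 80 (x) x 26 (y) x 12 mm, lying along x on the deck. The bar has one round blind hole, 11 mm wide, 9 mm deep. The bar was clamped through slots, so its hole is straight before or behind this point, up to 8 mm either way along x: not measured, new every time. It does not slip.
- lid (a joint): Lid angle about its hinge, rad: 0 closed, grows as it opens, stop at 1.50. Lid 206 x 250 mm, about 0.26 kg, underside in the plane of the hinge line. Damped hinge (about 1.6 N m per rad/s both ways): let go, it sinks slowly, hardly at all near the stop, about 0.15 rad/s when low. With the pin home it stands at 0.69 to 0.81.
- prop_rod (a joint): Rod angle about its pivot in the lid, rad: 0 folded (along the lid, its end to the hinge), grows as it swings away from the lid, stop at 1.7; about 1.2 to 1.3 with the pin home. Stiff pivot (0.07 N m): the rod stays where left. The pivot is parallel to the hinge, 115 mm from the hinge line, 22 mm below the lid's underside plane, at enclosure y = -55 mm; the rod cannot leave that plane.
- lift_tab (a point): Grip point of the lid's lift tab: flat aluminium finger pull on the middle of the lid's front edge, 10 mm thick across the lid (y), 16 mm high, standing 40 mm out. The point lies 230 mm from the hinge line, 4.5 mm below the lid's underside plane, 26 mm out from the lid's edge. Lean the gripper back as the lid rises: a rack hangs 0.64 m above the worktop from x = 0.58 m on.
- rod_grip (a point): Centre of the rod's thumb grip: a short black cross-boss through the rod, 13 mm thick, 18 mm long between its flat ends (along the enclosure's y), 56 mm from the pivot; pinched by its ends the rod can turn in the grip. The steel rod is 8 mm thick, straight for 92 mm from the pivot, then bent 24 deg, towards the lid when folded.
- rod_tip (a point): The very end of the rod's bent pin: 8 mm thick, round end, 21 mm from the bend to this point. With the pin home it lies 9 mm below the bar's top and the pin is about upright.
- lens_mount: Bystander, loose: the lens mount in the well. Origin: centre of its underside.
- cage_cube: Bystander, loose: the cube in the well. Origin: centre of its underside.
- mirror_mount: Bystander, loose: the mirror mount in the well. Origin: centre of its underside.
- blue_tape: Bystander, loose: the roll of tape left of the box. Origin: centre of its underside.
- slide_box: Bystander, loose: the small green slide box left of the box. Origin: centre of its underside.
- clamp_fork_1: Bystander, loose: the clamping fork right of the box. Origin: centre of its underside.
- post_1: Bystander, loose: the steel post right of the box. Origin: centre of its underside.

How it is judged:
By the outcome, as a careful person would: the job done as asked, in the order asked, and still so for the second after the job is handed in, with the robot touching nothing.
It also fails if it takes over 67 s, if anything falls off the work surface, if the arm or the gripper's body presses on something with over 40 N, if the wrist force passes 120 N, or if a joint passes its speed limit or range.

### The arm

A 7-joint arm with a two-finger parallel gripper is mounted at the origin on a cart in front of the work surface, level with it; the furniture and walls round the work are solid. World frame = base frame: x ahead of the robot, y to its left, z up, the work surface at z = 0. Lengths are in m, angles in rad, forces in N, time in s.
With the tool pointing down it reaches from about 0.4 to 0.875 m from the base axis. Payload 6.5 kg.
Tool frame: the origin (TCP) lies midway between the tips of the shut fingers; the grasp point (between the pads) lies robot.tcp_to_grasp behind it (robot.tcp_to_grasp is the distance from the TCP to the grasp point, in m); z points along the fingers, y is the direction in which the jaws open and shut (so a half turn about z gives the same grasp; the last joint's range is limited). The gripper opens to 85 mm and grips with 20 to 120 N. Pads are 22 mm wide; open, the fingers measure 114 mm over their backs; the gripper's body (76 mm by 85 mm) begins 54 mm behind the grasp point. The pads swing forward as they close: fully open they stand 13 mm farther back than shut.
Start: joints at [1.273, 0.536, -0.004, 1.538, 0.003, 1.067, -0.071], TCP at [0.149, -0.633, 0.231] pointing down, gripper open.
Joint ranges: [-2.7, 2.7], [-0.37, 2.16], [-1.27, 1.26], [0.24, 2.4], [-1.31, 4.45], [0.19, 1.91], [-2.76, 2.76]. Speed limits (rad/s): [2.39, 2.39, 3.14, 3.14, 3.14, 3.14, 3.14].

### API

Orientations are given as a rotation vector (axis times angle).
In Python, from cell import robot gives the robot as it stands. The module is installed in compiled form; this text tells all that it offers.
- The arm moves only by the tool carry_out, never from a script. Its argument "steps" is one flat list of numbers, 7 for each row, row after row: the turn, a rotation vector about the world's x, y, z in units of 5 degrees (1.0 is 5 degrees), then the shift along the world's x, y, z in units of 30 mm (1.0 is 30 mm), then the opening, from -1 (shut) to 1 (fully open), so that 0 is half open. A call has 1 to 5 rows; each row is the pose to reach, as a shift and turn from the pose measured when the call began; what a row does not reach only later rows make up. A row lasts 1/12 s, in which the tool goes at most 41.7 mm and 7.16 degrees, less where a joint would pass 70% of its speed; a pose out of reach is approached as far as the arm can. A call with a gripper value outside its range is refused whole. The fingers move at their own pace and stop on an object; "newtons" is the grip in N (left out, the last holds). Time passes only in rows, so rows that repeat a pose let the fingers close. It gives the time, the measured TCP pose, the force and the opening at its end, in the units of the state.
- robot.sense(): the state, without advancing time (a new reading comes with each control period).
- robot.snapshot(name): name is "scene" or "top" or "wrist"; returns (picture, depth): 384x512x3 uint8, red, green, blue; 384x512 float32, m along the optical axis (not along the pixel's ray), 0 where there is no reading.
- robot.camera_params(name): a dict with "vertical_fov" (degrees; the focal length in pixels is half the picture's height over the tangent of half this angle, whatever the lens; pixels are square), "cx", "cy" (the principal point, pixels), "world_to_cam" (4x4, takes a point from world to camera coordinates); the wrist camera has in their place "hand_eye" (4x4, takes a point from camera to tool coordinates, whose origin is the TCP and whose axes are the flange's). Camera axes: x right, y up, looking along -z (the intrinsics and any distortion apply to the point x, -y, -z); pixel columns grow to the right and rows downward; lengths in m; the calibration is good to about 2 mm. A picture is of the moment at which its call begins: read the wrist's pose just before it. camera_params takes no time and is no camera call.
- robot.hand_in(): hands the job in, once; it reports no verdict.
Trained networks look in the newest picture that a camera, given by its name, has taken for a name from the list of things; names that differ only in an ending like _2 or _b are one class to them, and where a whole thing is asked for, a point or a joint stands for the part that bears it (a point fixed in the world has none). Each returns a list of dicts, best first, with "confidence" (0 to 1); they miss things now and then, are a little off and sometimes report something else, mostly with a low value. They report only what shows in the picture. A call takes as long as a camera call.
- robot.find_in(camera, label): "extent" ([left, top, right, bottom] in pixels, round what is visible of it).
- robot.pinpoint(camera, label): "pixel" ([row, column] in pixels: a listed point, or the origin of a listed thing).
The state is a dict: "t": time; "q": joint angles; "qvel": joint speeds; "joint_torque": joint torques, N m; "ee_pos": TCP position; "tool_rot": TCP orientation; "ft_force": force on the tool from outside, world axes, zero at the start; "moment": the same for the moment, N m; "opening": opening from 0.0 (shut) to 1.0 (fully open).
Only numpy, scipy, OpenCV 4.12 (cv2) and the standard library are available. Lean on these libraries where they do the work, as an engineer would, in place of code of your own. Each camera call takes 0.05 s, during which the arm holds its last target.

## Working session

There is one attempt and no reset: what is moved stays moved. The work goes in short steps, Python scripts to look and compute and a tool call to move; the robot and the scene stay as the last step left them, time stands still between calls to the robot, and variables do not carry over. Pictures are saved under pics/ and viewed, and the job is handed in when it is done.

Besides the shell and the picture viewer there is one more tool, called after ">>>" as a command line: name --argument value ..., lists and objects as JSON in quotes. carry_out: Moves the arm, as the interface text tells. Its arguments: {"type":"object","properties":{"steps":{"type":"array"},"newtons":{"type":"number"}},"required":["steps"]}

```bash
mkdir -p pics; python3 - <<'E'
from cell import robot
import numpy as np,cv2
np.set_printoptions(precision=4,suppress=True)
s=robot.sense()
for k,v in s.items(): print(k,np.array(v))
print(robot.tcp_to_grasp)
for c in ["scene","top","wrist"]:
    p=robot.camera_params(c); print(c,p)
for c in ["scene","top"]:
    im,d=robot.snapshot(c); cv2.imwrite(f"pics/{c}0.png",im[:,:,::-1]); np.save(f"pics/{c}0.npy",d)
    for l in ["enclosure","lift_tab","bar_top"]:
        print(c,l,robot.find_in(c,l)[:2] if l!="bar_top" else None,robot.pinpoint(c,l)[:2])
print(robot.sense()['t'])
E
```

```text
t 0.0
q [ 1.2728  0.5372 -0.0044  1.5389  0.0026  1.0673 -0.0712]
qvel [-0.0011  0.0007  0.0008  0.0011 -0.      0.0005 -0.0008]
joint_torque [ -0.0001 -58.3417   1.0483 -25.9107   0.0123   0.0094   0.    ]
ee_pos [ 0.1492 -0.632   0.2304]
tool_rot [-3.1188 -0.3633  0.0006]
ft_force [-0.7599 -0.3316 -0.0242]
moment [-0.0501 -0.033   0.0068]
opening 1.0024554074816625
0.0187
scene {'vertical_fov': 48.699291825341405, 'cx': 257.5504797892053, 'cy': 194.90643171456878, 'world_to_cam': array([[ 0.6163, -0.7871,  0.0241, -0.3269],
       [ 0.4002,  0.3394,  0.8513, -0.3304],
       [-0.6782, -0.515 ,  0.5242, -0.5096],
       [ 0.    ,  0.    ,  0.    ,  1.    ]])}
top {'vertical_fov': 46.66581980914529, 'cx': 259.79975996004026, 'cy': 191.8177262988809, 'world_to_cam': array([[-0.0207, -0.9998, -0.0029,  0.0339],
       [ 0.9826, -0.0208,  0.1845, -0.5861],
       [-0.1845,  0.001 ,  0.9828, -0.9729],
       [ 0.    ,  0.    ,  0.    ,  1.    ]])}
wrist {'vertical_fov': 66.5828825022743, 'cx': 256.8204818066263, 'cy': 190.2127111480461, 'hand_eye': array([[ 0.0001,  0.9614,  0.2752,  0.0698],
       [ 1.    ,  0.0003, -0.0011,  0.0009],
       [-0.0011,  0.2752, -0.9614, -0.1427],
       [ 0.    ,  0.    ,  0.    ,  1.    ]])}
scene enclosure [{'extent': [176.1, 167.9, 331.7, 279.7], 'confidence': 0.65}] [{'pixel': [236.5, 251.6], 'confidence': 0.89}]
scene lift_tab [{'extent': [174.8, 165.1, 331.4, 251.7], 'confidence': 0.78}] [{'pixel': [228.5, 206.2], 'confidence': 0.74}]
scene bar_top None [{'pixel': [230.6, 261.6], 'confidence': 0.63}]
top enclosure [{'extent': [193.6, 148.9, 307.1, 259.2], 'confidence': 0.76}] [{'pixel': [202.9, 252.6], 'confidence': 0.8}]
top lift_tab [{'extent': [185.2, 149.4, 300.7, 259.7], 'confidence': 0.8}, {'extent': [320.7, 173.9, 325.4, 181.2], 'confidence': 0.73}] []
top bar_top None []
0.6
```

View pics/scene0.png

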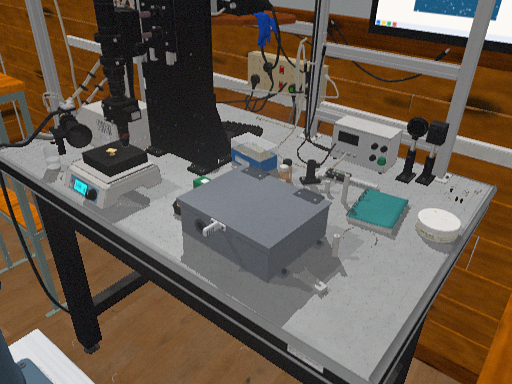

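View pics/top0.png

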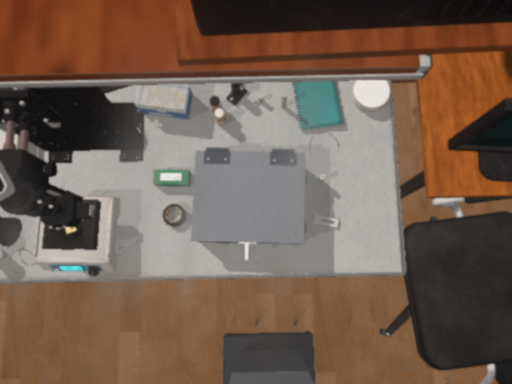

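The scene view shows the closed grey box with the tab at about (215, 228). The top view shows the lid at columns 192–305, rows 150–243, the tab at (247, 250), and the hinges at the back at row 157.

```bash
cat > h.py <<'E'
from cell import robot
import numpy as np,cv2
from scipy.spatial.transform import Rotation as R
np.set_printoptions(precision=4,suppress=True)
def K(c):
    p=robot.camera_params(c); f=192/np.tan(np.radians(p['vertical_fov']/2)); return f,p['cx'],p['cy'],p
def T_c2w(c,s=None):
    p=robot.camera_params(c)
    if c!='wrist': return np.linalg.inv(p['world_to_cam'])
    T=np.eye(4);T[:3,:3]=R.from_rotvec(s['tool_rot']).as_matrix();T[:3,3]=s['ee_pos'];return T@p['hand_eye']
def cloud(c,d,T):
    f,cx,cy,p=K(c); v,u=np.mgrid[:384,:512]
    P=np.stack([(u-cx)/f*d,-(v-cy)/f*d,-d,np.ones_like(d)],-1)
    return (P@T.T)[...,:3]
def ray(c,row,col,T):
    f,cx,cy,p=K(c); r=T[:3,:3]@np.array([(col-cx)/f,-(row-cy)/f,-1]); return T[:3,3],r
def onplane(c,row,col,T,z):
    o,r=ray(c,row,col,T); return o+r*(z-o[2])/r[2]
def proj(c,P,T):
    f,cx,cy,p=K(c); q=np.linalg.inv(T)@np.append(P,1); return np.array([cx+f*q[0]/-q[2],cy-f*q[1]/-q[2]])
E
python3 - <<'E'
from h import *
for c in ['top','scene']:
    T=T_c2w(c); d=np.load(f'pics/{c}0.npy'); P=cloud(c,d,T)
    m=(P[...,2]>0.075)&(P[...,2]<0.1)&(d>0)
    n,lab,st,ce=cv2.connectedComponentsWithStats(m.astype(np.uint8))
    i=lab[205,250] if c=='top' else lab[200,250]
    Q=P[lab==i]; print(c,len(Q),np.median(Q[:,2]),np.percentile(Q[:,2],[5,95]))
    print(cv2.minAreaRect(Q[:,:2].astype(np.float32)))
    m2=cv2.erode((lab==i).astype(np.uint8),np.ones((9,9)));Q2=P[m2>0]; A=np.c_[Q2[:,:2],np.ones(len(Q2))];print('plane',np.linalg.lstsq(A,Q2[:,2],rcond=None)[0])
    print(P[lab==i].min(0),P[lab==i].max(0))
T=T_c2w('top'); 
print('tab top',[onplane('top',r,247,T,0.087) for r in (243,250,259)])
d=np.load('pics/top0.npy'); P=cloud('top',d,T)
for r in range(240,264): print(r,[np.round(P[r,c],3).tolist() for c in (246,247,248)])
E
```

```text
top 10411 0.08650761294241716 [0.0835 0.0896]
((0.5572011470794678, 0.04855527728796005), (0.2502879202365875, 0.25349411368370056), 87.28076934814453)
plane [0.002  0.0002 0.0854]
[ 0.4306 -0.0805  0.0757] [0.6869 0.1775 0.0936]
scene 7558 0.08900295893439827 [0.0818 0.0907]
((0.557632327079773, 0.04762599617242813), (0.2520526945590973, 0.2554763853549957), 87.16043090820312)
plane [ 0.0023 -0.001   0.0879]
[ 0.43   -0.0823  0.0751] [0.6895 0.1777 0.0939]
tab top [array([0.4673, 0.052 , 0.087 ]), array([0.4521, 0.0522, 0.087 ]), array([0.4327, 0.0525, 0.087 ])]
240 [[0.474, 0.054, 0.087], [0.474, 0.052, 0.084], [0.474, 0.05, 0.085]]
241 [[0.472, 0.054, 0.086], [0.472, 0.052, 0.085], [0.472, 0.05, 0.084]]
242 [[0.47, 0.054, 0.085], [0.47, 0.052, 0.086], [0.47, 0.05, 0.085]]
243 [[0.467, 0.054, 0.086], [0.467, 0.052, 0.089], [0.468, 0.05, 0.084]]
244 [[0.465, 0.054, 0.086], [0.465, 0.052, 0.087], [0.465, 0.05, 0.088]]
245 [[0.463, 0.054, 0.088], [0.463, 0.052, 0.087], [0.463, 0.05, 0.088]]
246 [[0.461, 0.054, 0.084], [0.461, 0.052, 0.089], [0.461, 0.05, 0.088]]
247 [[0.459, 0.054, 0.
[... 518 characters left out ...]
43, 0.052, 0.089], [0.443, 0.05, 0.087]]
255 [[0.441, 0.055, 0.088], [0.441, 0.052, 0.084], [0.441, 0.05, 0.084]]
256 [[0.439, 0.055, 0.09], [0.439, 0.052, 0.091], [0.439, 0.05, 0.086]]
257 [[0.437, 0.055, 0.085], [0.437, 0.053, 0.085], [0.437, 0.05, 0.084]]
258 [[0.435, 0.055, 0.088], [0.435, 0.052, 0.088], [0.435, 0.05, 0.082]]
259 [[0.433, 0.055, 0.086], [0.433, 0.053, 0.087], [0.433, 0.05, 0.084]]
260 [[0.431, 0.055, 0.086], [0.431, 0.053, 0.077], [0.434, 0.053, -0.001]]
261 [[0.431, 0.058, -0.001], [0.431, 0.055, -0.003], [0.431, 0.053, -0.003]]
262 [[0.429, 0.058, 0.003], [0.429, 0.055, -0.0], [0.429, 0.053, 0.001]]
263 [[0.427, 0.058, 0.0], [0.427, 0.055, -0.001], [0.426, 0.053, 0.0]]
```

```bash
python3 - <<'E'
from h import *
for c in ['top','scene']:
    T=T_c2w(c); d=np.load(f'pics/{c}0.npy'); P=cloud(c,d,T)
    m=(P[...,2]>0.075)&(P[...,2]<0.1)&(d>0)
    n,lab,st,ce=cv2.connectedComponentsWithStats(m.astype(np.uint8))
    i=lab[205,250] if c=='top' else lab[200,250]
    # remove the tab + hinges: opening in metric grid
    m=cv2.morphologyEx((lab==i).astype(np.uint8),cv2.MORPH_OPEN,np.ones((21,21)))if c=='top' else (lab==i).astype(np.uint8)
    Q=P[(m>0)]
    Q=Q[(Q[:,0]>0.467)]
    ys=[];
    for x0 in np.arange(.49,.66,.008):
        q=Q[abs(Q[:,0]-x0)<.004]; ys.append((x0,q[:,1].min(),q[:,1].max()))
    ys=np.array(ys); a=np.polyfit(ys[:,0],ys[:,1],1);b=np.polyfit(ys[:,0],ys[:,2],1)
    xs=[]
    for y0 in np.arange(-.06,.15,.008):
        q=Q[abs(Q[:,1]-y0)<.004]; xs.append((y0,q[:,0].min(),q[:,0].max()))
    xs=np.array(xs); e=np.polyfit(xs[:,0],xs[:,1],1); g=np.polyfit(xs[:,0],xs[:,2],1)
    print(c,'side slopes',a,b,'mid y at .57',(np.polyval(a,.57)+np.polyval(b,.57))/2,'width',np.polyval(b,.57)-np.polyval(a,.57))
    print('front',e,np.polyval(e,.05),'back',g,np.polyval(g,.05))
E
```

```text
top side slopes [ 0.4316 -0.2814] [-0.7217  0.5517] mid y at .57 0.05250457212530757 width 0.17573431675459472
front [0.1285 0.4777] 0.48410875056394426 back [0.1155 0.6211] 0.6269005944098464
scene side slopes [-0.0445 -0.0531] [-0.0412  0.1946] mid y at .57 0.046287026549780425 width 0.2495467386231895
front [0.0425 0.4678] 0.4698905578712379 back [0.0483 0.6775] 0.6798778973836007
```

>>> carry_out --steps '[0,0,1.4,0.84,0.94,0.1,0,0,0,2.8,1.7,1.9,0.2,0,0,0,4.2,2.5,2.8,0.3,0,0,0,5.6,3.4,3.8,0.4,0,0,0,7,4.2,4.7,0.5,0]' --newtons 30

```text
t: 1.02
ee_pos: [0.2768, -0.4898, 0.2466]
tool_rot: [2.862, 1.294, 0.0]
ft_force: [0.2, -0.7, 0.3]
opening: 0.499
```

>>> carry_out --steps '[0,0,1.4,0.84,0.94,0,0,0,0,2.8,1.7,1.9,0,0,0,0,4.2,2.5,2.8,0,0,0,0,5.6,3.4,3.8,0,0,0,0,7,4.2,4.7,0,0]'

```text
t: 1.43
ee_pos: [0.4042, -0.3469, 0.2471]
tool_rot: [2.333, 2.102, 0.001]
ft_force: [1.4, -0.4, 0.6]
opening: 0.497
```

>>> carry_out --steps '[0,0,1.4,0.2,1.3,0,0,0,0,2.8,0.4,2.6,0,0,0,0,4.2,0.6,3.9,0,0,0,0,5.6,0.8,5.2,0,0,0,0,7,1,6.5,0,0]'

```text
t: 1.85
ee_pos: [0.4342, -0.1502, 0.2473]
tool_rot: [1.585, 2.71, 0.001]
ft_force: [0.4, -0.4, 0.2]
opening: 0.5
```

```bash
python3 -c "
from h import *
s=robot.sense()
for k in ['t','q','ee_pos','tool_rot','opening']: print(k,np.array(s[k]))
Rm=R.from_rotvec(s['tool_rot']).as_matrix();print(Rm)"
```

```text
t 1.85
q [ 0.7741  0.2442 -0.6169  1.9782  0.1706  0.9679  0.5867]
ee_pos [ 0.4342 -0.1502  0.2473]
tool_rot [1.5851 2.7105 0.001 ]
opening 0.49996430190861624
[[-0.4903  0.8715  0.0018]
 [ 0.8715  0.4903 -0.0003]
 [-0.0011  0.0014 -1.    ]]
```

>>> carry_out --steps '[0,0,1.4,0.1,1,0,0,0,0,2.8,0.1,2,0,0,0,0,4.2,0.2,3,0,0,0,0,5.6,0.2,4,0,0,0,0,7,0.3,5,0,0]'

```text
t: 2.27
ee_pos: [0.4428, 0.001, 0.2476]
tool_rot: [0.688, 3.063, 0.001]
ft_force: [1.5, -0.6, 0.3]
opening: 0.499
```

>>> carry_out --steps '[0,0,1.4,0,0.6,0,0,0,0,2.8,0.1,1.2,0,0,0,0,4.6,0.1,1.7,0,0,0,0,4.6,0.2,1.7,0,0]'

```text
t: 2.6
ee_pos: [0.4485, 0.0555, 0.2481]
tool_rot: [0.046, 3.139, 0.003]
ft_force: [-0.0, 0.5, -0.6]
opening: 0.496
```

```bash
cat > look.py <<'E'
import sys
from h import *
def look(c,tag,labels=(),scale=1):
    s=robot.sense(); im,d=robot.snapshot(c); np.save(f'pics/{tag}.npy',d); np.save(f'pics/{tag}_s.npy',T_c2w(c,s))
    cv2.imwrite(f'pics/{tag}.png',im[:,:,::-1])
    for l in labels: print(c,l,robot.pinpoint(c,l)[:2])
    return s,im,d
def st():
    s=robot.sense()
    for k in ['t','q','ee_pos','tool_rot','ft_force','moment','opening']: print(k,np.array(s[k]))
    return s
E
python3 - <<'E'
from look import *
st(); look('wrist','w1',['lift_tab'])
E
```

```text
t 2.6
q [ 0.5635  0.2907 -0.9095  1.9843  0.2726  0.9897  1.0649]
ee_pos [0.4485 0.0555 0.2481]
tool_rot [0.046  3.1386 0.0034]
ft_force [-0.0037  0.4673 -0.6191]
moment [-0.0216  0.056  -0.0103]
opening 0.4960979599862653
wrist lift_tab [{'pixel': [168.9, 248.7], 'confidence': 0.96}]
```

View pics/w1.png

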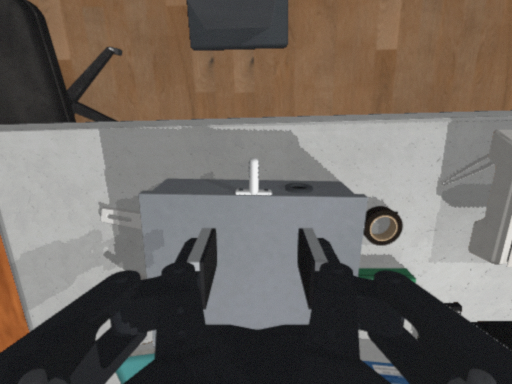

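```bash
python3 - <<'E'
from h import *
T=np.load('pics/w1_s.npy'); d=np.load('pics/w1.npy'); P=cloud('wrist',d,T)
print(onplane('wrist',168.9,248.7,T,.0795), onplane('wrist',168.9,248.7,T,.0875),T[:3,3])
for r in (155,158,160,165,170,175,180,185,190,195): print(r,[P[r,c].round(4).tolist() for c in (251,254,257)])
# lid front edge rows for columns
for c in (160,200,300,340):
    print(c,[ (r,P[r,c].round(3).tolist()) for r in (188,192,194,196,198,204)])
print(onplane('wrist',195,143,T,.087),onplane('wrist',195,365,T,.087))
E
```

```text
[0.4442 0.0459 0.0795] [0.4425 0.0462 0.0875] [0.3783 0.0563 0.3906]
155 [[0.4421, 0.0471, -0.0], [0.4422, 0.0511, 0.0002], [0.4422, 0.0552, 0.0011]]
158 [[0.4326, 0.0488, 0.0785], [0.4321, 0.0521, 0.0818], [0.4466, 0.055, -0.0008]]
160 [[0.4331, 0.049, 0.0874], [0.4333, 0.0521, 0.0866], [0.4341, 0.0552, 0.083]]
165 [[0.4385, 0.0488, 0.0872], [0.4385, 0.0519, 0.0876], [0.4387, 0.0551, 0.0869]]
170 [[0.4443, 0.0485, 0.0854], [0.4437, 0.0518, 0.0886], [0.4443, 0.0549, 0.0862]]
175 [[0.4494, 0.0484, 0.0868], [0.449, 0.0516, 0.0888], [0.45, 0.0548, 0.0851]]
180 [[0.4547, 0.0482, 0.0875], [0.4544, 0.0514, 0.089], [0.4554, 0.0546, 0.0854]]
185 [[0.4603, 0.048, 0.0872], [0.4601, 0.0513, 0.0883], [0.461, 0.0544, 0.0852]]
190 [[0.4657, 0.0478, 0.0878], [0.4661, 0.0511, 0.0869], [0.4667, 0.0543, 0.0851]]
195 [[0.4719, 0.0476, 0.0862], [0.4719, 0.0509, 0.0863], [0.4722, 0.0541, 0.0855]]
160 [(188, [0.471, -0.063, 0.051]), (192, [0.467, -0.053, 0.081]), (194, [0.467, -0.05, 0.089]), (196, [0.47, -0.051, 0.088]), (198, [0.472, -0.051, 0.087]), (204, [0.479, -0.052, 0.088])]
200 [(188, [0.473, -0.015, 0.048]), (192, [0.469, -0.009, 0.078]), (194, [0.47, -0.008, 0.084]), (196, [0.471, -0.008, 0.087]), (198, [0.473, -0.008, 0.088]), (204, [0.481, -0.009, 0.086])]
300 [(188, [0.478, 0.107, 0.044]), (192, [0.477, 0.104, 0.063]), (194, [0.474, 0.102, 0.08]), (196, [0.474, 0.101, 0.087]), (198, [0.476, 0.101, 0.088]), (204, [0.483, 0.101, 0.087])]
340 [(188, [0.481, 0.158, 0.037]), (192, [0.481, 0.153, 0.055]), (194, [0.476, 0.147, 0.077]), (196, [0.477, 0.145, 0.084]), (198, [0.478, 0.144, 0.088]), (204, [0.485, 0.145, 0.087])]
[ 0.4681 -0.0696  0.087 ] [0.4753 0.1715 0.087 ]
```

>>> carry_out --steps '[0,0,-0.1,0,-0.1,-1.2,0,0,0,-0.1,-0.1,-0.12,-2.4,0,0,0,-0.1,-0.1,-0.12,-3.6,0,0,0,-0.1,-0.1,-0.12,-4.8,0,0,0,-0.1,-0.1,-0.12,-5.4,0]'

```text
t: 3.12
ee_pos: [0.4439, 0.0476, 0.0824]
tool_rot: [-0.08, -3.138, -0.0]
ft_force: [-0.1, -0.8, -0.2]
opening: 0.501
```

```bash
python3 - <<'E'
from look import *
st(); look('wrist','w2',['lift_tab'])
E
```

```text
t 3.1167
q [ 0.3678  0.553  -0.7021  2.1298  0.5854  0.6594  0.7805]
ee_pos [0.4439 0.0476 0.0824]
tool_rot [-0.0796 -3.1384 -0.0002]
ft_force [-0.0667 -0.7672 -0.2319]
moment [-0.0066  0.0458  0.0426]
opening 0.5014609808613205
wrist lift_tab [{'pixel': [239.2, 262.5], 'confidence': 0.79}]
```

View pics/w2.png

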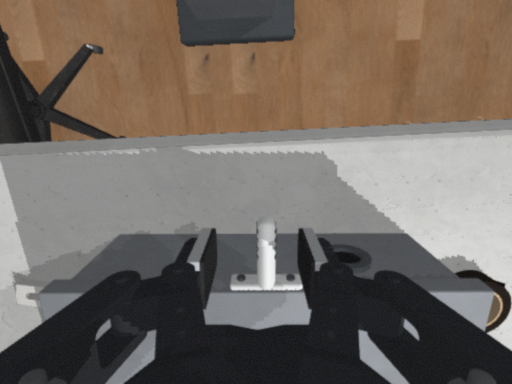

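>>> carry_out --steps '[0,0,0.1,0.1,0.14,-0.4,0,0,0,0.1,0.1,0.14,-0.7,0,0,0,0.1,0.1,0.14,-0.7,-1,0,0,0.1,0.1,0.14,-0.7,-1,0,0,0.1,0.1,0.14,-0.7,-1]' --newtons 30

```text
t: 3.63
ee_pos: [0.4473, 0.0524, 0.0633]
tool_rot: [-0.065, -3.139, -0.001]
ft_force: [-0.7, -0.5, 2.7]
opening: 0.109
```

>>> carry_out --steps '[0,0,0,0,0,0,-1,0,0,0,0,0,0,-1]'

```text
t: 3.8
ee_pos: [0.4473, 0.0523, 0.0639]
tool_rot: [-0.066, -3.139, -0.001]
ft_force: [-0.0, 1.3, -1.2]
opening: 0.112
```

```bash
python3 - <<'E'
from look import *
st(); look('wrist','w3')
E
```

```text
t 3.8
q [ 0.331   0.5904 -0.6704  2.1281  0.6274  0.628   0.7459]
ee_pos [0.4473 0.0523 0.0639]
tool_rot [-0.0664 -3.1393 -0.0009]
ft_force [-0.0138  1.3305 -1.2076]
moment [ 0.1966  0.2587 -0.147 ]
opening 0.11224880503390078
```

View pics/w3.png

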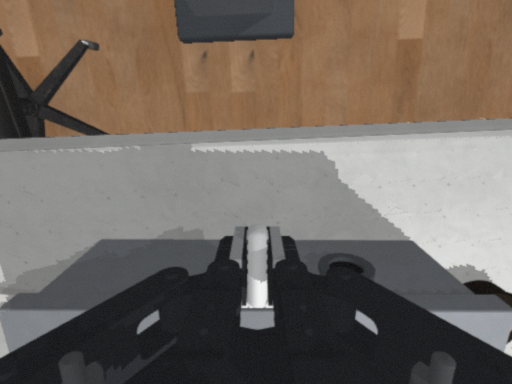

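```bash
cat > arc.py <<'E'
from look import *
YAW=-0.043; ex=np.array([np.cos(YAW),np.sin(YAW),0]); ey=np.array([-np.sin(YAW),np.cos(YAW),0]); ez=np.array([0,0,1.])
C=np.array([.4473,.0523,0])+.128*ex   # enclosure centre guess (tab grip at local x = -130+2)
C=np.array([.676,.0523-.043*.229,0])-.1*ex
H=C+.1*ex+.084*ez
def u(th): return -np.cos(th)*ex+np.sin(th)*ez
def n(th): return -np.sin(th)*ex-np.cos(th)*ez
def pose(s):
    Rm=R.from_rotvec(s['tool_rot']); p=np.array(s['ee_pos']); return Rm,p,p-.0187*Rm.as_matrix()[:,2]
def loc(P): P=np.asarray(P)-C; return np.array([P@ex,P@ey,P[2]])
E
cat > lift.py <<'E'
import sys
from arc import *
dth,leanT=float(sys.argv[1]),float(sys.argv[2])   # lid step, final lean deg this call
s=robot.sense(); Rm,p,g=pose(s); l=g-H; a=l@ex; b=l[2]
r=np.hypot(a,b); th0=np.arctan2(b,-a)
z=Rm.as_matrix()[:,2]; lean0=np.degrees(np.arctan2(z@ex,-z[2]))
print('t',s['t'],'r',r,'th',th0,'lean',lean0,'F',np.array(s['ft_force']),'M',np.array(s['moment']),'op',s['opening'],'q',np.array(s['q']))
for i in range(1,6):
    th=th0+dth*i/5; le=lean0+(leanT-lean0)*i/5
    zz=np.sin(np.radians(le))*ex-np.cos(np.radians(le))*ez
    G=H+0.229*u(th)+ey*(l@ey)
    P=G+.0187*zz
    print(np.round(np.r_[-(le-lean0)/5*ey,(P-p)/.03],2).tolist())
E
python3 lift.py .2 6
```

```text
t 3.85 r 0.2288601662855542 th -0.006774570457774226 lean -0.09603820610010028 F [-0.244   1.6451 -1.6781] M [ 0.2185  0.2354 -0.1461] op 0.11083359016803646 q [ 0.3308  0.5907 -0.6701  2.1281  0.6277  0.6278  0.7458]
[-0.01, -0.24, -0.0, 0.01, -0.0, 0.31]
[-0.02, -0.49, -0.0, 0.04, -0.0, 0.61]
[-0.03, -0.73, -0.0, 0.08, -0.0, 0.92]
[-0.04, -0.97, -0.0, 0.14, -0.01, 1.22]
[-0.05, -1.22, -0.0, 0.2, -0.01, 1.52]
```

>>> carry_out --steps '[0,-0.25,0,0,0,0.3,-1,0,-0.5,0,0.05,0,0.6,-1,0,-0.75,0,0.1,0,0.9,-1,0,-1,0,0.15,0,1.2,-1,0,-1.2,0,0.2,0,1.5,-1]'

```text
t: 4.27
ee_pos: [0.4533, 0.0521, 0.1091]
tool_rot: [0.065, 3.037, 0.004]
ft_force: [2.9, 1.1, -7.7]
opening: 0.108
```

```bash
python3 lift.py .3 15
```

```text
t 4.2667 r 0.2290808056887323 th 0.19212765906539025 lean 5.955994643467804 F [ 2.9403  1.0801 -7.705 ] M [ 0.0071 -0.0796 -0.1807] op 0.10780191285433514 q [ 0.3684  0.461  -0.711   2.1787  0.61    0.5853  0.7441]
[-0.02, -0.36, -0.0, 0.12, -0.01, 0.45]
[-0.03, -0.72, -0.0, 0.27, -0.01, 0.89]
[-0.05, -1.08, -0.0, 0.44, -0.02, 1.33]
[-0.06, -1.45, -0.0, 0.64, -0.03, 1.75]
[-0.08, -1.81, -0.0, 0.86, -0.04, 2.17]
```

Works well: the lid is following. Continuing along the arc.

>>> carry_out --steps '[0,-0.35,0,0.12,-0.01,0.45,-1,0,-0.7,0,0.27,-0.01,0.89,-1,0,-1.1,0,0.44,-0.02,1.33,-1,0,-1.45,0,0.64,-0.03,1.75,-1,0,-1.8,0,0.86,-0.04,2.17,-1]'

```text
t: 4.68
ee_pos: [0.4781, 0.051, 0.1744]
tool_rot: [0.061, 2.88, 0.009]
ft_force: [3.0, 3.3, -9.0]
opening: 0.109
```

```bash
python3 lift.py .3 24
```

```text
t 4.6833 r 0.23009769175647982 th 0.4908351109878906 lean 14.926835854852012 F [ 3.0211  3.2544 -8.992 ] M [ 0.3261  0.6601 -0.1083] op 0.10940029682879776 q [ 0.4357  0.3011 -0.7673  2.1995  0.5692  0.5357  0.7794]
[-0.02, -0.36, -0.0, 0.28, -0.02, 0.39]
[-0.03, -0.73, -0.0, 0.55, -0.03, 0.77]
[-0.05, -1.09, -0.0, 0.84, -0.04, 1.15]
[-0.06, -1.45, -0.0, 1.15, -0.06, 1.5]
[-0.08, -1.81, -0.0, 1.49, -0.07, 1.84]
```

>>> carry_out --steps '[0,-0.35,0,0.25,-0.01,0.39,-1,0,-0.7,0,0.53,-0.03,0.77,-1,0,-1.1,0,0.83,-0.04,1.15,-1,0,-1.45,0,1.15,-0.06,1.5,-1,0,-1.8,0,1.48,-0.07,1.84,-1]'

```text
t: 5.1
ee_pos: [0.52, 0.0491, 0.2288]
tool_rot: [0.056, 2.727, 0.011]
ft_force: [-5.3, 4.4, -4.9]
opening: 0.113
```

```bash
python3 lift.py .3 33
```

```text
t 5.1 r 0.23017406856603317 th 0.7800188555294604 lean 23.73379798570812 F [-5.3208  4.3833 -4.8625] M [ 0.2354  2.1235 -0.036 ] op 0.11282078092223186 q [ 0.4656  0.2077 -0.7739  2.179   0.5796  0.4727  0.786 ]
[-0.02, -0.37, -0.0, 0.38, -0.03, 0.3]
[-0.03, -0.74, -0.0, 0.74, -0.04, 0.6]
[-0.05, -1.11, -0.0, 1.13, -0.06, 0.88]
[-0.06, -1.48, -0.0, 1.53, -0.08, 1.15]
[-0.08, -1.85, -0.0, 1.94, -0.09, 1.38]
```

>>> carry_out --steps '[0,-0.25,0,0.36,-0.03,0.3,-1,0,-0.5,0,0.73,-0.04,0.6,-1,0,-0.75,0,1.12,-0.06,0.88,-1,0,-1,0,1.52,-0.08,1.15,-1,0,-1.2,0,1.94,-0.09,1.39,-1]'

```text
t: 5.52
ee_pos: [0.5764, 0.0466, 0.2699]
tool_rot: [0.053, 2.624, 0.011]
ft_force: [-5.9, 2.9, -1.7]
opening: 0.115
```

```bash
python3 lift.py .25 36
```

```text
t 5.5167 r 0.2295979994192876 th 1.0765190627328185 lean 29.581081525440105 F [-5.9454  2.9162 -1.6945] M [-0.0029  2.1999 -0.0897] op 0.11507628892139889 q [ 0.4555  0.208  -0.7488  2.0975  0.6316  0.457   0.7729]
[-0.01, -0.26, -0.0, 0.36, -0.03, 0.16]
[-0.02, -0.51, -0.0, 0.72, -0.04, 0.32]
[-0.03, -0.77, -0.0, 1.09, -0.06, 0.47]
[-0.04, -1.03, -0.0, 1.46, -0.07, 0.6]
[-0.06, -1.28, -0.0, 1.84, -0.09, 0.71]
```

>>> carry_out --steps '[0,-0.3,0,0.36,-0.03,0.16,-1,0,-0.6,0,0.72,-0.04,0.32,-1,0,-0.9,0,1.09,-0.06,0.46,-1,0,-1.2,0,1.46,-0.07,0.6,-1,0,-1.5,0,1.85,-0.09,0.7,-1]'

```text
t: 5.93
ee_pos: [0.6323, 0.0444, 0.2923]
tool_rot: [0.048, 2.491, 0.013]
ft_force: [-6.4, 0.7, 6.3]
opening: 0.109
```

```bash
python3 lift.py .12 44
```

```text
t 5.9333 r 0.22988042059905914 th 1.328922139232907 lean 37.238301985747526 F [-6.4301  0.7309  6.2573] M [-0.0614  1.2373  0.0505] op 0.10856057952707786 q [ 0.3561  0.2291 -0.6344  2.0649  0.8603  0.3599  0.5747]
[-0.01, -0.27, -0.0, 0.2, -0.02, 0.02]
[-0.02, -0.54, -0.0, 0.39, -0.03, 0.07]
[-0.03, -0.81, -0.0, 0.58, -0.04, 0.11]
[-0.05, -1.08, -0.0, 0.77, -0.05, 0.15]
[-0.06, -1.35, -0.0, 0.96, -0.06, 0.18]
```

>>> carry_out --steps '[0,-0.1,0,0.19,-0.01,0.02,-1,0,-0.2,0,0.37,-0.02,0.05,-1,0,-0.3,0,0.55,-0.03,0.08,-1,0,-0.3,0,0.74,-0.04,0.1,-1,0,-0.3,0,0.92,-0.05,0.11,-1]'

```text
t: 6.35
ee_pos: [0.6616, 0.0431, 0.2985]
tool_rot: [0.047, 2.46, 0.013]
ft_force: [-2.5, 0.1, 7.0]
opening: 0.106
```

```bash
python3 lift.py .02 40; python3 - <<'E'
from look import *
look('wrist','w4'); look('top','top4',['bar_top','rod_grip','rod_tip','lens_mount','mirror_mount','cage_cube'])
E
```

```text
t 6.35 r 0.23051915022751035 th 1.456843461320206 lean 39.01850314107577 F [-2.4782  0.1294  7.0055] M [-0.1365  0.711  -0.0305] op 0.10601878287865522 q [ 0.3244  0.2638 -0.5984  2.0201  0.9268  0.3516  0.5299]
[-0.0, -0.04, -0.0, 0.04, -0.02, -0.05]
[-0.0, -0.08, -0.0, 0.07, -0.02, -0.04]
[-0.01, -0.12, -0.0, 0.1, -0.02, -0.04]
[-0.01, -0.16, -0.0, 0.13, -0.02, -0.03]
[-0.01, -0.2, -0.0, 0.17, -0.02, -0.03]
top bar_top []
top rod_grip [{'pixel': [163.4, 271.0], 'confidence': 0.52}]
top rod_tip []
top lens_mount []
top mirror_mount []
top cage_cube []
```

View pics/w4.png

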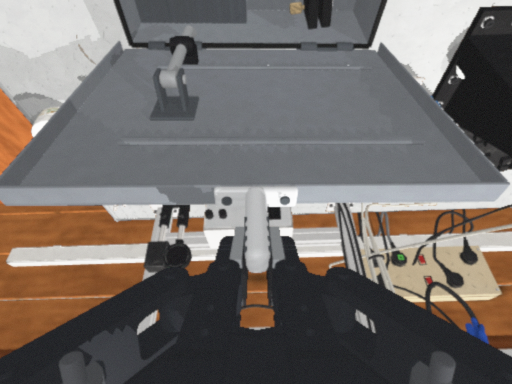

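View pics/top4.png

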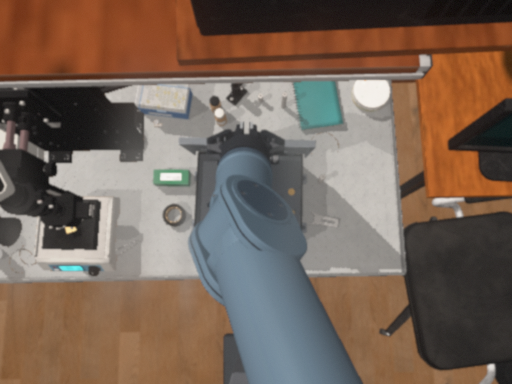

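The wrist view shows the lid fully up with the tab in the jaws, the rod pivot bracket at about (172, 85), and the black thumb grip at about (183, 47). The top view shows a brass-coloured dot at (291, 191), which may be the bar's hole. Next I release the tab and move to a viewing pose.

>>> carry_out --steps '[0,0,0,0,0,0,0.2,0,0,0,0,0,0,0.2,0,0,0,-0.6,0.02,0.7,0.2,0,0,0,-1.3,0.05,1.5,0.2,0,0,0,-2,0.08,1.8,0.2]'

```text
t: 7.17
ee_pos: [0.6022, 0.0465, 0.3552]
tool_rot: [0.046, 2.457, 0.015]
ft_force: [-0.7, 0.3, 0.6]
opening: 0.595
```

>>> carry_out --steps '[0,1,0,-0.5,-0.3,-1,0,0,2,0,-0.9,-0.7,-2.2,0,0,3,0,-1.2,-1,-3.4,0,0,4,0,-1.6,-1.4,-4.6,0,0,4.8,0,-1.8,-1.7,-5.8,0]'

```text
t: 7.58
ee_pos: [0.5479, -0.006, 0.1803]
tool_rot: [0.054, 2.878, 0.004]
ft_force: [0.6, -0.3, -0.0]
opening: 0.498
```

```bash
python3 lift.py .02 40|head -1; python3 - <<'E'
from look import *
look('wrist','w5',['bar_top','rod_grip','rod_tip'])
st()
E
```

```text
t 7.5833 r 0.17373465206730723 th 0.7185425504367142 lean 15.057692955173797 F [ 0.6286 -0.2562 -0.0272] M [ 0.0047  0.2385 -0.0109] op 0.4982285695174293 q [ 0.505   0.3957 -0.7092  2.0469  0.5427  0.5864  0.9758]
wrist bar_top [{'pixel': [137.1, 255.0], 'confidence': 0.66}]
wrist rod_grip [{'pixel': [290.7, 255.4], 'confidence': 0.88}]
wrist rod_tip [{'pixel': [259.1, 253.7], 'confidence': 0.88}]
t 7.7833
q [ 0.5041  0.3933 -0.711   2.0475  0.5413  0.583   0.9749]
ee_pos [ 0.5487 -0.0038  0.1816]
tool_rot [0.0527 2.8739 0.0076]
ft_force [0.0247 0.4674 1.3367]
moment [0.0643 0.2548 0.0459]
opening 0.5009419738192289
```

View pics/w5.png

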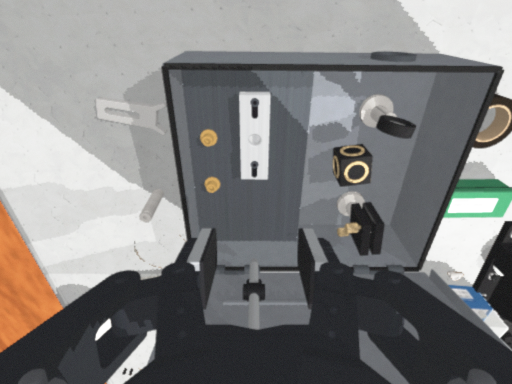

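The wrist view shows the socket bar at columns 240–270, rows 92–180, with its hole at about (254, 140) between two black clamp screws. The thumb grip is at (254, 290). I'll zoom in and convert to positions.

```bash
python3 - <<'E'
from arc import *
im=cv2.imread('pics/w5.png'); z=cv2.resize(im[80:190,200:310],None,fx=5,fy=5,interpolation=cv2.INTER_CUBIC); cv2.imwrite('pics/w5z.png',z)
T=np.load('pics/w5_s.npy'); d=np.load('pics/w5.npy'); P=cloud('wrist',d,T)
print('cam',loc(T[:3,3]))
for nme,r,c,zz in [('hole',139.7,254.5,.05),('bartop',137.1,255,.05),('barfront',92.5,255,.05),('barback',180.5,255,.05),('barR',139,240,.05),('barL',139,270,.05),('boxFR',66,164,.08),('boxFL',66,503,.08)]:
    print(nme,loc(onplane('wrist',r,c,T,zz)))
print('bar depth z',P[130,262],P[150,262],P[120,246]); print('deck',P[130,225])
print('grip px depth',[ (r,loc(P[r,254]).round(4).tolist()) for r in (262,270,280,286,290,295,300)])
# lid plane
Q=np.array([loc(P[r,c]) for r in (275,285,295) for c in (225,235,285,292)]); print(Q.round(3))
E
```

```text
cam [-0.1304 -0.0564  0.3   ]
hole [-0.033  -0.0563  0.05  ]
bartop [-0.0354 -0.0558  0.05  ]
barfront [-0.0744 -0.0559  0.05  ]
barback [ 0.0093 -0.0557  0.05  ]
barR [-0.0336 -0.0693  0.05  ]
barL [-0.0337 -0.0423  0.05  ]
boxFR [-0.0988 -0.1196  0.08  ]
boxFL [-0.1001  0.1183  0.08  ]
bar depth z [ 0.5319 -0.001   0.05  ] [ 0.5508 -0.0015  0.0506] [ 0.5221 -0.0147  0.0506]
deck [ 0.5349 -0.0353  0.0379]
grip px depth [(262, [0.0672, -0.0565, 0.1016]), (270, [0.0654, -0.0565, 0.1132]), (280, [0.0629, -0.0565, 0.1269]), (286, [0.058, -0.0564, 0.1376]), (290, [0.0588, -0.0564, 0.1409]), (295, [0.0589, -0.0564, 0.1457]), (300, [0.0581, -0.0564, 0.1509])]
[[ 0.098 -0.086  0.089]
 [ 0.099 -0.076  0.088]
 [ 0.099 -0.025  0.088]
 [ 0.098 -0.018  0.089]
 [ 0.096 -0.085  0.104]
 [ 0.095 -0.075  0.104]
 [ 0.095 -0.026  0.105]
 [ 0.096 -0.019  0.104]
 [ 0.092 -0.083  0.118]
 [ 0.092 -0.074  0.118]
 [ 0.092 -0.028  0.119]
 [ 0.093 -0.021  0.118]]
```

View pics/w5z.png

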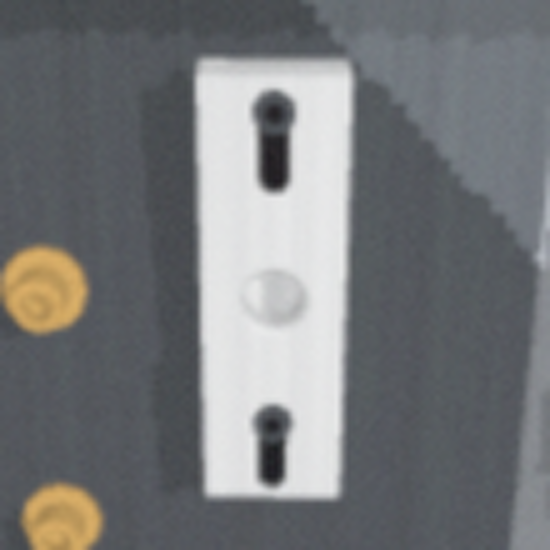

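```bash
cat > kin.py <<'E'
import numpy as np
from scipy.spatial.transform import Rotation as R
from scipy.optimize import least_squares
D=[([1.2728,.5372,-.0044,1.5389,.0026,1.0673,-.0712],[.1492,-.632,.2304],[-3.1188,-.3633,.0006]),
([.7741,.2442,-.6169,1.9782,.1706,.9679,.5867],[.4342,-.1502,.2473],[1.5851,2.7105,.001]),
([.5635,.2907,-.9095,1.9843,.2726,.9897,1.0649],[.4485,.0555,.2481],[.046,3.1386,.0034]),
([.3678,.553,-.7021,2.1298,.5854,.6594,.7805],[.4439,.0476,.0824],[-.0796,-3.1384,-.0002]),
([.331,.5904,-.6704,2.1281,.6274,.628,.7459],[.4473,.0523,.0639],[-.0664,-3.1393,-.0009]),
([.3684,.461,-.711,2.1787,.61,.5853,.7441],[.4533,.0521,.1091],[.065,3.037,.004]),
([.4357,.3011,-.7673,2.1995,.5692,.5357,.7794],[.4781,.051,.1744],[.061,2.88,.009]),
([.4656,.2077,-.7739,2.179,.5796,.4727,.786],[.52,.0491,.2288],[.056,2.727,.011]),
([.4555,.208,-.7488,2.0975,.6316,.457,.7729],[.5764,.0466,.2699],[.053,2.624,.011]),
([.3561,.2291,-.6344,2.0649,.8603,.3599,.5747],[.6323,.0444,.2923],[.048,2.491,.013]),
([.3244,.2638,-.5984,2.0201,.9268,.3516,.5299],[.6616,.0431,.2985],[.047,2.46,.013]),
([.5041,.3933,-.711,2.0475,.5413,.583,.9749],[.5487,-.0038,.1816],[.0527,2.8739,.0076])]
def Z(a): return R.from_euler('z',a)
def Y(a): return R.from_euler('y',a)
def fk(q,p,s):
    h,L1,a1,L2,a2,a3,L3,o1,o7,x0,o2,o4,o6=p
    r=Z(s[0]*q[0]+o1); P=np.array([x0,0,h])
    r=r*Y(s[1]*q[1]+o2); 
    r=r*Z(s[2]*q[2]); P=P+r.apply([a1,0,L1]); r=r*Y(s[3]*q[3]+o4); 
    r=r*Z(s[4]*q[4]); P=P+r.apply([a2,0,L2]); r=r*Y(s[5]*q[5]+o6); P=P+r.apply([a3,0,L3]); r=r*Z(s[6]*q[6]+o7)
    return P,r
def fit():
    import itertools
    best=None
    for s in itertools.product([1,-1],[1],[1,-1],[1,-1],[1,-1],[1,-1],[1,-1]):
        for o1 in (0,-2.612,.53):
          for o7 in (1.57,-1.57,0,3.14):
            f=lambda p:np.concatenate([np.r_[(fk(q,p,s)[0]-x)*10,(fk(q,p,s)[1].inv()*R.from_rotvec(w)).as_rotvec()] for q,x,w in D])
            p0=np.array([.3,.4,0,.4,0,0,.3,o1,o7,0,0,0,0])
            if best is not None:
                pass
            try: r=least_squares(f,p0,max_nfev=8)
            except Exception: continue
            if best is None or r.cost<best[0]: best=(r.cost,s,r.x,f); print(r.cost,s)
    r=least_squares(best[3],best[2]); print(r.cost,best[1],r.x.round(4).tolist()); return best[1],r.x
if __name__=='__main__':
    s,p=fit(); np.save('kin.npy',np.r_[s,p])
    for q,x,w in D: print((fk(q,p,s)[0]-x).round(4))
E
time python3 kin.py
```

```text
16.664026561577604 (1, 1, 1, 1, 1, 1, 1)
15.696468485957995 (1, 1, 1, 1, 1, 1, 1)
7.739438960641392 (1, 1, 1, 1, 1, 1, 1)
7.429061586422313 (1, 1, 1, 1, 1, 1, 1)
7.20464921119925 (1, 1, 1, 1, 1, -1, 1)
7.1047650645422715 (1, 1, 1, -1, -1, -1, 1)
6.840133706892772 (1, 1, 1, -1, -1, -1, 1)
6.525595618141387 (1, 1, -1, 1, -1, 1, -1)
6.525296828155862 (1, 1, -1, 1, -1, 1, -1)
6.525232790000231 (1, 1, -1, 1, -1, 1, -1)
6.288949911621124 (1, 1, -1, 1, -1, -1, -1)
6.178489179183821 (1, 1, -1, 1, -1, -1, -1)
5.809048527703054 (-1, 1, 1, 1, 1, 1, -1)
4.540676649560749 (-1, 1, 1, 1, 1, 1, -1)
4.309781998000197 (-1, 1, 1, 1, -1, 1, 1)
4.016662427607484 (-1, 1, 1, 1, -1, 1, -1)
0.7435965991478446 (-1, 1, 1, -1, 1, 1, -1)
0.009816218044794994 (-1, 1, -1, 1, -1, 1, -1)
0.009816218044766544 (-1, 1, -1, 1, -1, 1, -1)
0.009816218044766541 (-1, 1, -1, 1, -1, 1, -1)
0.009816218044765568 (-1, 1, -1, 1, -1, 1, -1)
0.7679859562672602 (-1, 1, -1, 1, -1, 1, -1) [0.3792, -0.5764, 1.0223, -0.3353, 0.2911, 0.0085, -0.2959, -0.0269, 1.671, -0.0247, -0.2352, -1.5619, 0.8301]
[ 0.0297 -0.0836 -0.9467]
[ 0.4315 -0.0113 -0.7049]
[ 0.3555  0.2564 -0.723 ]
[ 0.0303  0.3213 -0.7398]
[-0.022   0.3234 -0.7456]
[ 0.0807  0.2783 -0.7367]
[ 0.1913  0.2097 -0.733 ]
[ 0.2315  0.1524 -0.7582]
[ 0.2056  0.1498 -0.821 ]
[ 0.1416  0.1417 -0.8887]
[ 0.0975  0.1543 -0.9292]
[ 0.1214  0.2316 -0.8128]
real	7m16.287s
user	7m16.423s
sys	0m0.211s
```

```bash
cat > kin2.py <<'E'
from kin import *
s=(-1,1,-1,1,-1,1,-1)
f=lambda p:np.concatenate([np.r_[(fk(q,p,s)[0]-x)*10,(fk(q,p,s)[1].inv()*R.from_rotvec(w)).as_rotvec()] for q,x,w in D])
for o7 in (1.57,-1.57):
    r=least_squares(f,np.array([.3,.4,0,.4,0,0,.3,0,o7,0,0,0,0]),max_nfev=60); print(r.cost,r.x.round(4).tolist())
    if r.cost<.1: np.save('kin.npy',np.r_[s,r.x])
    print(np.abs(r.fun).max())
E
time timeout 200 python3 kin2.py
```

```text
0.009816218044794994 [0.3274, 0.5442, -0.0253, 0.4544, -0.0033, 0.0018, 0.3531, -0.0697, 1.5108, -0.001, -0.0014, 0.0221, -0.0293]
0.06006322419617627
0.009816218044766544 [0.3274, 0.5442, -0.0253, 0.4544, -0.0033, 0.0018, 0.3531, -0.0697, 1.5108, -0.001, -0.0014, 0.0221, -0.0293]
0.06006323454360446
real	0m2.169s
user	0m2.591s
sys	0m0.132s
```

```bash
cat > feas.py <<'E'
from kin import fk
import numpy as np
from scipy.optimize import least_squares
from scipy.spatial.transform import Rotation as R
k=np.load('kin.npy'); s=k[:7];p=k[7:]
lo=np.array([-2.7,-.37,-1.27,.24,-1.31,.19,-2.76]);hi=np.array([2.7,2.16,1.26,2.4,4.45,1.91,2.76])
YAW=-.043;C=np.array([.576,.0468,0]);ex=np.array([np.cos(YAW),np.sin(YAW),0]);ey=np.array([-np.sin(YAW),np.cos(YAW),0])
rng=np.random.default_rng(0)
q0=np.array([.5041,.3933,-.711,2.0475,.5413,.583,.9749])
def test(lx,z,lean,back=.0):
    l=np.radians(lean); tz=np.sin(l)*ex-np.cos(l)*np.array([0,0,1]); ty=ey; tx=np.cross(ty,tz)
    Rd=R.from_matrix(np.c_[tx,ty,tz]); 
    best=None
    for flip in (0,1):
        Rq=Rd if not flip else Rd*R.from_euler('z',np.pi)
        P=C+lx*ex-.055*ey+[0,0,z]+tz*(.0187-back)
        for i in range(8):
            x0=q0.copy() if i==0 else np.clip(q0+rng.normal(0,.5,7),lo+.01,hi-.01)
            def f(q):
                a,r=fk(q,p,s); return np.r_[(a-P)*10,(r.inv()*Rq).as_rotvec()*3,(q-q0)*.003]
            r=least_squares(f,np.clip(x0,lo+1e-3,hi-1e-3),bounds=(lo,hi),max_nfev=80)
            e=np.abs(r.fun[:6]).max()
            if best is None or e<best[0]-.02: best=(e,flip,r.x)
        if best[0]<.05: break
    return best
for nm,lx,z in (('grip',.063,.136),('final',-.022+.004,.097)):
    for lean in (30,38,45,50):
        b=test(lx,z,lean,.005); print(nm,lean,b[0].round(3),b[1],b[2].round(2))
E
time timeout 300 python3 feas.py
```

```text
grip 30 0.0 0 [ 0.43  0.58 -0.64  2.09  1.58  0.37  0.01]
grip 38 0.0 0 [ 0.73  0.85 -1.14  2.19  2.02  0.79 -0.25]
grip 45 0.0 0 [ 0.78  0.98 -1.22  2.26  2.25  0.99 -0.36]
grip 50 0.0 0 [ 0.77  1.04 -1.21  2.31  2.42  1.09 -0.46]
final 30 0.0 0 [ 0.72  0.8  -1.08  2.28  1.92  0.74 -0.25]
final 38 0.0 0 [ 0.78  0.98 -1.22  2.38  2.18  1.01 -0.39]
final 45 0.122 0 [ 0.8   1.11 -1.27  2.4   2.3   1.18 -0.4 ]
final 50 0.253 0 [ 0.79  1.17 -1.27  2.4   2.39  1.25 -0.4 ]
real	0m12.656s
user	0m13.212s
sys	0m0.145s
```

```bash
sed -i '/^for nm/,$d' feas.py; cat > feas2.py <<'E'
from feas import *
def sols(lx,z,lean,flip,back=.005,N=40):
    l=np.radians(lean); tz=np.sin(l)*ex-np.cos(l)*np.array([0,0,1]); tx=np.cross(ey,tz)
    Rq=R.from_matrix(np.c_[tx,ey,tz])*R.from_euler('z',np.pi*flip); P=C+lx*ex-.055*ey+[0,0,z]+tz*(.0187-back)
    out=[]
    for i in range(N):
        x0=rng.uniform(lo+.01,hi-.01)
        f=lambda q:np.r_[(fk(q,p,s)[0]-P)*10,(fk(q,p,s)[1].inv()*Rq).as_rotvec()*3]
        r=least_squares(f,x0,bounds=(lo,hi),max_nfev=60)
        if np.abs(r.fun).max()<.01: out.append(np.r_[np.min(np.r_[r.x-lo,hi-r.x]),r.x])
    return sorted(out,key=lambda a:-a[0])[:2]
for lean in (36,40,44,48):
    for flip in (0,1):
        o=sols(-.018,.097,lean,flip); print(lean,flip,len(o),[a.round(2).tolist() for a in o])
E
timeout 400 python3 feas2.py
```

```text
36 0 2 [[0.05, -0.18, 0.53, 0.13, 2.35, 3.23, 0.41, -1.78], [0.05, 0.21, 0.55, -0.35, 2.35, 2.69, 0.46, -1.17]]
36 1 2 [[0.05, -0.16, 0.52, 0.11, 2.35, 3.19, 0.41, 1.4], [0.05, 0.1, 0.53, -0.21, 2.35, 2.83, 0.43, 1.82]]
40 0 2 [[0.01, -0.12, 0.55, 0.06, 2.39, 3.13, 0.55, -1.67], [0.0, 0.77, 0.98, -1.19, 2.4, 2.25, 1.03, -0.45]]
40 1 2 [[0.0, 0.41, 0.64, -0.62, 2.4, 2.59, 0.67, 2.15], [0.0, -0.78, 0.78, 0.93, 2.4, 3.84, 0.77, 0.54]]
44 0 0 []
44 1 0 []
48 0 0 []
48 1 0 []
```

```bash
cat > goto.py <<'E'
import sys
from arc import *
# args: local x, z of grasp point target, lean, back, n rows
lx,lz,lean=map(float,sys.argv[1:4]); 
s=robot.sense(); Rm,p,g=pose(s); M=Rm.as_matrix(); z=M[:,2]; l0=np.degrees(np.arctan2(z@ex,-z[2]))
tz=np.sin(np.radians(lean))*ex-np.cos(np.radians(lean))*ez; Rd=np.c_[np.cross(ey,tz),ey,tz]
Pt=C+lx*ex-.0564*ey+lz*ez+.0187*tz
dr=(R.from_matrix(Rd)*Rm.inv()).as_rotvec()
print('t',round(s['t'],2),'grasp loc',loc(g).round(4),'tcp',loc(p).round(4),'lean',l0.round(1),'F',np.array(s['ft_force']).round(1),'M',np.array(s['moment']).round(2),'op',round(s['opening'],3),'q',np.array(s['q']).round(2))
print('turn',(np.degrees(dr)/5).round(2),'shift',((Pt-p)/.03).round(2))
E
python3 goto.py .010 .191 45
```

```text
t 7.78 grasp loc [-0.0302 -0.0519  0.1997] tcp [-0.0252 -0.0517  0.1816] lean 15.3 F [0.  0.5 1.3] M [0.06 0.25 0.05] op 0.501 q [ 0.5   0.39 -0.71  2.05  0.54  0.58  0.97]
turn [-0.34 -5.93 -0.12] shift [ 1.61 -0.23 -0.13]
```

>>> carry_out --steps '[-0.07,-1.2,0,0.3,0,0,0,-0.14,-2.4,0,0.6,-0.1,0,0,-0.2,-3.6,0,0.9,-0.1,0,0,-0.27,-4.8,-0.1,1.3,-0.2,-0.1,0,-0.34,-5.9,-0.1,1.6,-0.2,-0.1,0]'

```text
t: 8.2
ee_pos: [0.5823, -0.0191, 0.1847]
tool_rot: [0.064, 2.567, -0.061]
ft_force: [0.3, -1.1, -0.9]
opening: 0.501
```

```bash
python3 goto.py .010 .191 45
```

```text
t 8.2 grasp loc [-0.0011 -0.0649  0.2004] tcp [ 0.0091 -0.0655  0.1847] lean 32.9 F [ 0.3 -1.1 -0.9] M [-0.02  0.54 -0.04] op 0.501 q [ 0.28  0.32 -0.45  2.22  1.38  0.26  0.12]
turn [ 0.22 -2.43  0.22] shift [ 0.48  0.28 -0.23]
```

>>> carry_out --steps '[0.2,-0.8,0.2,0.2,0.1,-0.1,0,0.2,-1.6,0.2,0.4,0.2,-0.2,0,0.2,-2.4,0.2,0.5,0.3,-0.2,0,0.2,-2.4,0.2,0.5,0.3,-0.2,0,0.2,-2.4,0.2,0.5,0.3,-0.2,0]'

```text
t: 8.62
ee_pos: [0.5969, -0.0131, 0.1807]
tool_rot: [0.05, 2.375, -0.043]
ft_force: [0.5, -0.8, -1.0]
opening: 0.5
```

```bash
python3 goto.py .010 .191 45;python3 - <<'E'
from look import *
look('wrist','w6',['rod_grip','rod_tip'])
E
```

```text
t 8.62 grasp loc [ 0.0104 -0.0586  0.1942] tcp [ 0.0233 -0.0589  0.1807] lean 43.9 F [ 0.5 -0.8 -1. ] M [ 0.01  0.82 -0.05] op 0.5 q [ 0.44  0.41 -0.65  2.32  2.29  0.46 -0.75]
turn [ 0.18 -0.23  0.07] shift [ 0.    0.08 -0.1 ]
wrist rod_grip [{'pixel': [201.7, 264.4], 'confidence': 0.77}]
wrist rod_tip [{'pixel': [158.1, 261.7], 'confidence': 0.89}, {'pixel': [21.5, 392.8], 'confidence': 0.4}]
```

View pics/w6.png

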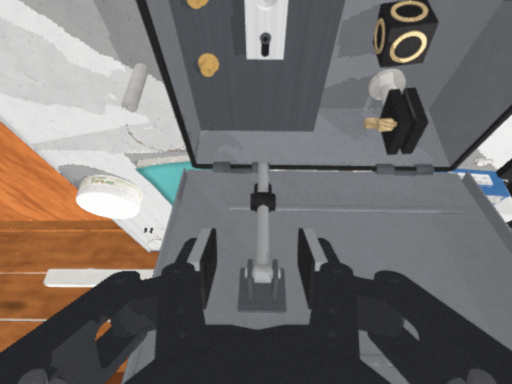

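The wrist view shows the thumb grip at (263, 201), the pin tip at about (262, 160), and the pivot bracket at (263, 285). The pads straddle the rod column. Next I compute the boss position.

```bash
python3 - <<'E'
from arc import *
T=np.load('pics/w6_s.npy'); d=np.load('pics/w6.npy'); P=cloud('wrist',d,T)
for r in range(165,275,8): print(r,loc(P[r,263]).round(4), end=' ')
print()
for c in (255,259,263,267,271): print(c,[loc(P[r,c]).round(4).tolist() for r in (197,201,205)])
Q=np.array([loc(P[r,c]) for r in range(185,260,3) for c in (225,235,242,285,292)]); a=np.polyfit(Q[:,2],Q[:,0],1); print('lid slope',a,'theta',np.pi/2+np.arctan(a[0]))
E
python3 goto.py .06 .14 45
```

```text
165 [ 0.0659 -0.0566  0.1009] 173 [ 0.0641 -0.0566  0.1096] 181 [ 0.0621 -0.0565  0.1182] 189 [ 0.0598 -0.0565  0.1266] 197 [ 0.0565 -0.0565  0.1351] 205 [ 0.057  -0.0564  0.1412] 213 [ 0.0556 -0.0564  0.1481] 221 [ 0.0538 -0.0564  0.1549] 229 [ 0.0519 -0.0563  0.1614] 237 [ 0.051  -0.0563  0.1673] 245 [ 0.0506 -0.0563  0.1727] 253 [ 0.0475 -0.0563  0.1789] 261 [ 0.0468 -0.0563  0.1841] 269 [ 0.044  -0.0562  0.1896] 
255 [[0.0555, -0.0621, 0.1357], [0.0563, -0.0621, 0.1385], [0.0574, -0.062, 0.1411]]
259 [[0.0551, -0.0593, 0.1359], [0.055, -0.0593, 0.1392], [0.057, -0.0592, 0.1413]]
263 [[0.0565, -0.0565, 0.1351], [0.0546, -0.0565, 0.1393], [0.057, -0.0564, 0.1412]]
267 [[0.0545, -0.0537, 0.1361], [0.056, -0.0536, 0.1385], [0.0562, -0.0536, 0.1416]]
271 [[0.0554, -0.0508, 0.1356], [0.0561, -0.0508, 0.1385], [0.0581, -0.0508, 0.1406]]
lid slope [-0.2489  0.1198] theta 1.3268441520855918
t 8.77 grasp loc [ 0.0085 -0.0604  0.1915] tcp [ 0.0213 -0.0607  0.1779] lean 43.4 F [-0.4 -0.4 -0.6] M [ 0.05  0.71 -0.03] op 0.498 q [ 0.44  0.41 -0.64  2.32  2.28  0.45 -0.73]
turn [ 0.19 -0.33  0.1 ] shift [ 1.73  0.07 -1.7 ]
```

>>> carry_out --steps '[0.2,-0.3,0.1,0.4,0.1,-0.4,-0.1,0.2,-0.3,0.1,0.8,0.12,-0.8,-0.1,0.2,-0.3,0.1,1.2,0.12,-1.2,-0.1,0.2,-0.3,0.1,1.5,0.1,-1.6,-0.1,0.2,-0.3,0.1,1.6,0.1,-1.7,-0.1]'

```text
t: 9.18
ee_pos: [0.6443, -0.0128, 0.127]
tool_rot: [0.052, 2.359, -0.023]
ft_force: [-1.5, 0.0, 0.7]
opening: 0.451
```

```bash
python3 goto.py .0575 .139 45;python3 - <<'E'
from look import *
look('wrist','w7')
E
```

```text
t 9.18 grasp loc [ 0.0575 -0.0565  0.1403] tcp [ 0.0707 -0.0565  0.127 ] lean 44.8 F [-1.5  0.   0.7] M [0.02 0.78 0.01] op 0.451 q [ 0.44  0.62 -0.65  2.24  2.43  0.57 -0.78]
turn [ 0.01 -0.04  0.02] shift [ 0.    0.   -0.04]
```

View pics/w7.png

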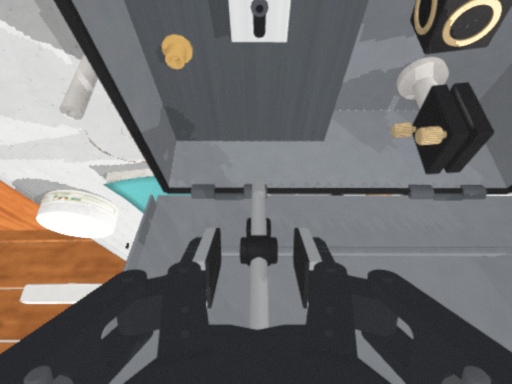

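Boss at (259, 250), centred between the pads. Closing on it.

>>> carry_out --steps '[0,0,0,0,0,0,-1,0,0,0,0,0,0,-1,0,0,0,0,0,0,-1,0,0,0,0,0,0,-1]' --newtons 25

```text
t: 9.57
ee_pos: [0.644, -0.012, 0.1281]
tool_rot: [0.051, 2.359, -0.022]
ft_force: [-3.9, 0.4, 2.8]
opening: 0.199
```

```bash
python3 goto.py .0575 .139 45;python3 - <<'E'
from look import *
look('wrist','w8',['rod_grip','rod_tip'])
E
```

```text
t 9.57 grasp loc [ 0.0572 -0.0558  0.1413] tcp [ 0.0703 -0.0558  0.1281] lean 44.8 F [-3.9  0.4  2.8] M [0.19 0.57 0.14] op 0.199 q [ 0.44  0.62 -0.65  2.24  2.43  0.57 -0.79]
turn [ 0.01 -0.03  0.  ] shift [ 0.01 -0.02 -0.08]
wrist rod_grip [{'pixel': [246.0, 255.4], 'confidence': 0.56}]
wrist rod_tip [{'pixel': [181.3, 255.5], 'confidence': 0.57}]
```

View pics/w8.png

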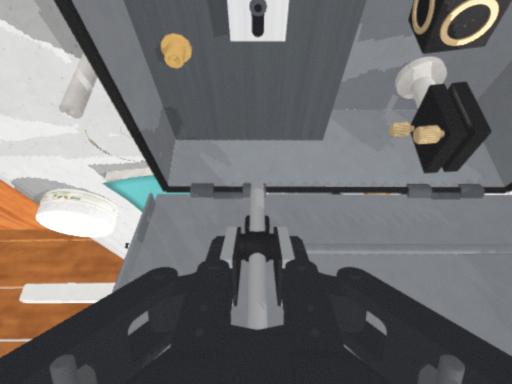

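```bash
cat > rod.py <<'E'
from arc import *
Hl=np.array([.1,.084])
U=lambda th:np.array([-np.cos(th),np.sin(th)]); N=lambda th:np.array([-np.sin(th),-np.cos(th)])
def piv(th): return Hl+.115*U(th)+.022*N(th)
def rd(th,a): return -U(th)*np.cos(a)+N(th)*np.sin(a)
def boss(th,a): return piv(th)+.056*rd(th,a)
def tip(th,a): return piv(th)+.092*rd(th,a)+.021*rd(th,a-np.radians(24))
from scipy.optimize import fsolve
def inv_boss(b,g=(1.0,.8)): return fsolve(lambda v:boss(*v)-b,g)
def inv_tip(t,g=(.75,1.25)): return fsolve(lambda v:tip(*v)-t,g)
def tool2(s):
    Rm,p,g=pose(s); M=Rm.as_matrix(); z=M[:,2]; le=np.arctan2(z@ex,-z[2]); l=loc(g)
    return np.array([l[0],l[2]]),le,l[1],Rm,p
def ax(le): # tz, up-perp
    return np.array([np.sin(le),-np.cos(le)]),np.array([np.cos(le),np.sin(le)])
E
python3 - <<'E'
from rod import *
for x in (-.034,-.033,-.0325):
  v=inv_tip([x,.041]); w=inv_tip([x,.056]); print(x,v,boss(*v),'above',w,boss(*w), 'pin dir',rd(v[0],v[1]-np.radians(24)))
T=np.load('pics/w8_s.npy'); d=np.load('pics/w8.npy'); P=cloud('wrist',d,T)
Q=np.array([loc(P[r,c]) for r in range(200,235,3) for c in (170,180,190,330,350,370)]); a=np.polyfit(Q[:,2],Q[:,0],1); print('lid slope',a,'theta',np.pi/2+np.arctan(a[0]), 'x at z=.084',np.polyval(a,.084))
print([loc(P[r,257]).round(4).tolist() for r in (192,200,208,216,224,236,242,248)])
for th in (1.28,1.3,1.32): print(th,boss(th,0),piv(th))
s=robot.sense(); g,le,y,Rm,p=tool2(s); tz,tu=ax(le)
for th in (1.28,1.3,1.32): b=boss(th,0)-g; print(th,'off',b@tz,b@tu)
E
```

```text
-0.034 [0.7553 1.2132] [-0.0205  0.0952] above [0.8795 1.171 ] [-0.0161  0.1089] pin dir [ 0.0211 -0.9998]
-0.033 [0.758  1.2027] [-0.0199  0.0953] above [0.883  1.1603] [-0.0155  0.109 ] pin dir [ 0.0289 -0.9996]
-0.0325 [0.7594 1.1974] [-0.0196  0.0953] above [0.8847 1.155 ] [-0.0152  0.1091] pin dir [ 0.0329 -0.9995]
lid slope [-0.3103  0.1254] theta 1.2699344152692356 x at z=.084 0.09933399072057707
[[0.0647, -0.0567, 0.1007], [0.0634, -0.0567, 0.1064], [0.0626, -0.0567, 0.1117], [0.0594, -0.0567, 0.1178], [0.0579, -0.0567, 0.1229], [0.0535, -0.0567, 0.1309], [0.0526, -0.0567, 0.1342], [0.0531, -0.0567, 0.137]]
1.28 [0.062  0.1342] [0.046  0.1879]
1.3 [0.063 0.135] [0.048  0.1889]
1.32 [0.064  0.1357] [0.0501 0.1899]
1.28 off 0.008343869960711231 -0.0014445169947300725
1.3 off 0.008525803300522924 -0.00019838401871863972
1.32 off 0.00873262125292236 0.001043861314781775
```

```bash
sed -i 's/^H=C/C=C-.0005*ex\nH=C/' arc.py; cat > plan.py <<'E'
import sys
from rod import *
OFF=np.load('off.npy')
def cur(guess):
    s=robot.sense(); g,le,y,Rm,p=tool2(s); tz,tu=ax(le); b=g+OFF[0]*tz+OFF[1]*tu; v=inv_boss(b,guess); return s,b,le,y,Rm,p,v
def rows(b1,lean1,n,st,guess,via=None):
    s,b,le,y,Rm,p,v=st
    for i in range(1,n+1):
        f=i/n
        bb=via(f) if via else b+(b1-b)*f
        l=le+(np.radians(lean1)-le)*f; tz,tu=ax(l); G=bb-OFF[0]*tz-OFF[1]*tu; Pt=G+.0187*tz
        P=C+Pt[0]*ex+YT*ey+Pt[1]*ez
        t3=tz[0]*ex+tz[1]*ez; Rd=R.from_matrix(np.c_[np.cross(ey,t3),ey,t3]); dr=(Rd*Rm.inv()).as_rotvec()
        print((np.degrees(dr)/5).round(2).tolist(),((P-p)/.03).round(2).tolist())
YT=-.0566
if __name__=='__main__':
    # args: guess th a, mode, target, lean, nrows
    gth,ga=float(sys.argv[1]),float(sys.argv[2]); st=cur((gth,ga)); s,b,le,y,Rm,p,v=st
    print('t',round(s['t'],2),'boss',b.round(4),'lean',np.degrees(le).round(1),'y',y.round(4),'th,a',v.round(3),'tip',tip(*v).round(4),'F',np.array(s['ft_force']).round(1),'M',np.array(s['moment']).round(2),'op',round(s['opening'],3),'q',np.array(s['q']).round(2))
    if len(sys.argv)>3:
        m,x1,x2,lean,n=sys.argv[3],float(sys.argv[4]),float(sys.argv[5]),float(sys.argv[6]),int(sys.argv[7])
        if m=='j':
            rows(None,lean,n,st,None,via=lambda f:boss(*(v+(np.array([x1,x2])-v)*f)))
            print('tips',[tip(*(v+(np.array([x1,x2])-v)*f)).round(3).tolist() for f in (.25,.5,.75,1)])
        if m=='t':
            t0=tip(*v); rows(None,lean,n,st,None,via=lambda f:boss(*inv_tip(t0+(np.array([x1,x2])-t0)*f,v)))
E
python3 -c "
import numpy as np;np.save('off.npy',[.0082,-.0015])"
python3 plan.py 1.28 0.01 j 1.2 .4 45 5; python3 -c "
from rod import *
for v in [(1.28,0),(1.2,.4),(1.1,.8),(1.0,1.15),(.92,1.15)]: print(v,boss(*v),tip(*v))"
```

```text
t 9.72 boss [0.0624 0.1343] lean 44.8 y -0.0558 th,a [ 1.278 -0.009] tip [0.0869 0.0841] F [-4.8  0.3  6.2] M [0.16 0.42 0.14] op 0.198 q [ 0.44  0.62 -0.65  2.24  2.43  0.57 -0.79]
[0.01, -0.01, 0.0] [-0.17, -0.02, -0.06]
[0.01, -0.01, 0.0] [-0.35, -0.01, -0.12]
[0.01, -0.02, 0.0] [-0.52, -0.0, -0.16]
[0.01, -0.03, 0.0] [-0.7, 0.0, -0.2]
[0.01, -0.03, 0.0] [-0.87, 0.01, -0.23]
tips [[0.076, 0.08], [0.065, 0.077], [0.054, 0.074], [0.043, 0.072]]
(1.28, 0) [0.062  0.1342] [0.086  0.0838]
(1.2, 0.4) [0.0362 0.1272] [0.0431 0.0718]
(1.1, 0.8) [0.0101 0.1235] [0.0004 0.0685]
(1.0, 1.15) [-0.0113  0.122 ] [-0.0344  0.0712]
(0.92, 1.15) [-0.014  0.113] [-0.0329  0.0605]
```

>>> carry_out --steps '[0,0,0,-0.17,-0.02,-0.06,-1,0,0,0,-0.35,-0.01,-0.12,-1,0,0,0,-0.52,0,-0.16,-1,0,0,0,-0.7,0,-0.2,-1,0,0,0,-0.87,0,-0.23,-1]'

```text
t: 10.13
ee_pos: [0.6179, -0.0109, 0.1212]
tool_rot: [0.049, 2.358, -0.02]
ft_force: [4.6, 4.0, -2.4]
opening: 0.2
```

```bash
python3 plan.py 1.2 0.4 j 1.1 .8 43 5; python3 - <<'E'
from look import *
look('wrist','w9')
E
```

```text
t 10.13 boss [0.0363 0.1276] lean 44.9 y -0.0558 th,a [1.205 0.402] tip [0.0428 0.0721] F [ 4.6  4.  -2.4] M [0.66 0.56 0.61] op 0.2 q [ 0.46  0.62 -0.68  2.3   2.47  0.62 -0.83]
[0.0, 0.07, -0.02] [-0.18, -0.02, -0.04]
[0.01, 0.15, -0.02] [-0.36, -0.01, -0.07]
[0.01, 0.22, -0.02] [-0.53, -0.01, -0.1]
[0.01, 0.3, -0.02] [-0.71, 0.0, -0.12]
[0.01, 0.37, -0.02] [-0.88, 0.01, -0.14]
tips [[0.032, 0.07], [0.021, 0.069], [0.011, 0.069], [0.0, 0.069]]
```

View pics/w9.png

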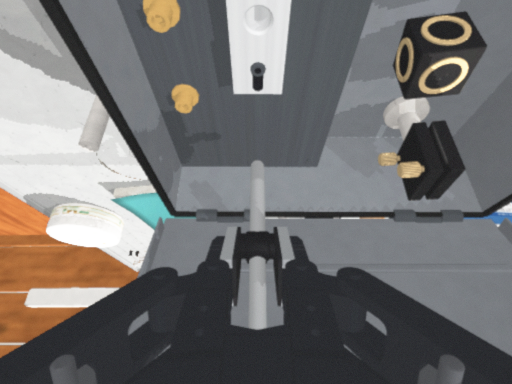

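The rod swings with the grip: the tip is now at (258, 165) and the hole at (259, 17). Continuing.

>>> carry_out --steps '[0,0.1,0,-0.18,-0.01,-0.04,-1,0,0.15,0,-0.36,-0.01,-0.07,-1,0,0.2,0,-0.53,-0.01,-0.1,-1,0,0.3,0,-0.71,0,-0.12,-1,0,0.4,0,-0.88,0,-0.14,-1]'

```text
t: 10.6
ee_pos: [0.5907, -0.0096, 0.1168]
tool_rot: [0.047, 2.394, -0.019]
ft_force: [4.2, 4.1, -2.2]
opening: 0.203
```

```bash
python3 plan.py 1.1 0.8 j 1.0 1.1 40 5; python3 - <<'E'
from look import *
look('wrist','w10')
E
```

```text
t 10.6 boss [0.0093 0.1235] lean 42.8 y -0.0557 th,a [1.097 0.814] tip [-0.0011  0.0687] F [ 4.2  4.1 -2.2] M [0.8  0.37 0.69] op 0.203 q [ 0.47  0.6  -0.69  2.34  2.44  0.61 -0.83]
[0.01, 0.11, -0.05] [-0.13, -0.03, -0.03]
[0.01, 0.23, -0.05] [-0.25, -0.02, -0.05]
[0.02, 0.34, -0.05] [-0.38, -0.02, -0.07]
[0.02, 0.45, -0.05] [-0.5, -0.01, -0.09]
[0.03, 0.56, -0.05] [-0.62, -0.01, -0.11]
tips [[-0.008, 0.068], [-0.015, 0.068], [-0.023, 0.068], [-0.029, 0.069]]
```

View pics/w10.png

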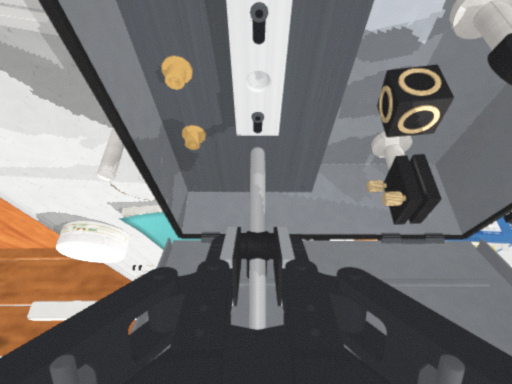

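>>> carry_out --steps '[0,0.1,0,-0.13,0.01,-0.03,-1,0,0.2,0,-0.25,0.02,-0.05,-1,0,0.35,0,-0.38,0.02,-0.07,-1,0,0.45,0,-0.5,0.03,-0.09,-1,0,0.55,0,-0.62,0.03,-0.11,-1]'

```text
t: 11.07
ee_pos: [0.5713, -0.0086, 0.1135]
tool_rot: [0.046, 2.443, -0.02]
ft_force: [5.4, 1.4, -0.7]
opening: 0.199
```

```bash
python3 plan.py 1.0 1.1 t -.0328 .06 38 5; python3 - <<'E'
from rod import *
s,im,d=look('wrist','w11',['rod_tip','bar_top'])
T=np.load('pics/w11_s.npy')
import plan
st=plan.cur((1.0,1.1)); t=tip(*st[6]); 
for nm,q in (('tip',t),('hole',np.array([-.0328,.05]))):
    print(nm,q,proj('wrist',C+q[0]*ex-.0566*ey+q[1]*ez,T))
E
```

```text
t 11.07 boss [-0.0098  0.1206] lean 40.0 y -0.0555 th,a [0.996 1.116] tip [-0.031   0.0689] F [ 5.4  1.4 -0.7] M [0.38 0.21 0.28] op 0.199 q [ 0.45  0.56 -0.67  2.36  2.38  0.55 -0.8 ]
[0.03, 0.08, -0.05] [-0.03, -0.03, -0.05]
[0.03, 0.16, -0.05] [-0.06, -0.03, -0.11]
[0.04, 0.24, -0.05] [-0.09, -0.03, -0.16]
[0.04, 0.32, -0.05] [-0.12, -0.03, -0.22]
[0.04, 0.39, -0.05] [-0.15, -0.03, -0.28]
wrist rod_tip [{'pixel': [139.9, 256.0], 'confidence': 0.87}]
wrist bar_top [{'pixel': [113.7, 258.5], 'confidence': 0.78}]
tip [-0.0321  0.0682] [257.1667 140.2537]
hole [-0.0328  0.05  ] [257.2587 115.9023]
```

View pics/w11.png

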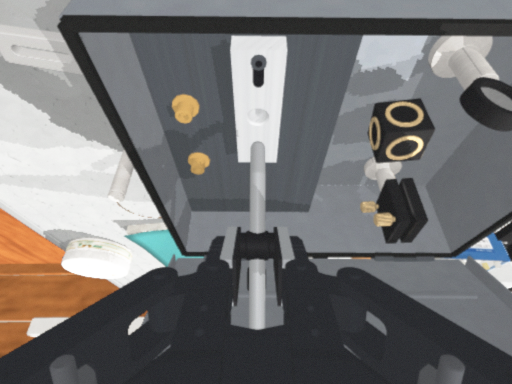

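The view shows the tip at (257, 141) and the hole at (258, 115). My model predicts the tip at row 140.3 and the hole at row 115.9, so they agree well. Descending to just above the bar.

>>> carry_out --steps '[0,0.1,0,-0.03,-0.01,-0.06,-1,0,0.15,0,-0.07,-0.01,-0.13,-1,0,0.25,0,-0.1,-0.01,-0.19,-1,0,0.3,0,-0.13,-0.01,-0.25,-1,0,0.4,0,-0.16,-0.01,-0.32,-1]'

```text
t: 11.63
ee_pos: [0.5652, -0.0084, 0.103]
tool_rot: [0.045, 2.481, -0.02]
ft_force: [-0.0, 2.5, 4.0]
opening: 0.201
```

```bash
python3 plan.py .92 1.15 t -.0328 .053 37 5; python3 - <<'E'
from rod import *
s,im,d=look('wrist','w12',['rod_tip','bar_top'])
T=np.load('pics/w12_s.npy')
import plan
st=plan.cur((.9,1.15)); t=tip(*st[6]); 
for nm,q in (('tip',t),('hole',np.array([-.0328,.05]))):
    print(nm,q,proj('wrist',C+q[0]*ex-.0566*ey+q[1]*ez,T))
cv2.imwrite('pics/w12z.png',cv2.resize(im[70:190,200:320,::-1],None,fx=5,fy=5,interpolation=cv2.INTER_CUBIC))
E
```

```text
t 11.63 boss [-0.0156  0.1104] lean 37.8 y -0.0556 th,a [0.893 1.168] tip [-0.0341  0.0577] F [-0.   2.5  4. ] M [0.58 0.04 0.49] op 0.201 q [ 0.43  0.56 -0.65  2.35  2.34  0.52 -0.77]
[0.04, 0.03, -0.06] [-0.01, -0.04, -0.03]
[0.04, 0.07, -0.06] [-0.01, -0.03, -0.05]
[0.04, 0.1, -0.06] [-0.02, -0.03, -0.08]
[0.04, 0.13, -0.06] [-0.02, -0.03, -0.11]
[0.04, 0.17, -0.06] [-0.03, -0.03, -0.14]
wrist rod_tip [{'pixel': [143.9, 257.4], 'confidence': 0.9}]
wrist bar_top [{'pixel': [134.9, 258.5], 'confidence': 0.64}]
tip [-0.0351  0.0572] [257.3267 144.3227]
hole [-0.0328  0.05  ] [257.3383 138.2347]
```

View pics/w12z.png

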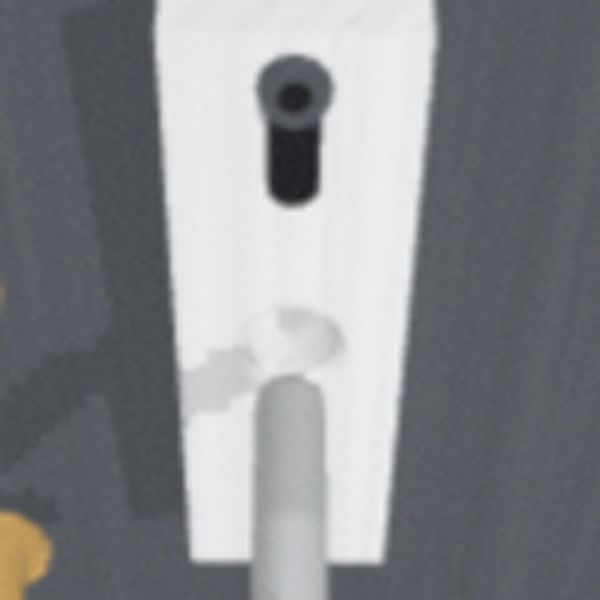

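View pics/w12.png

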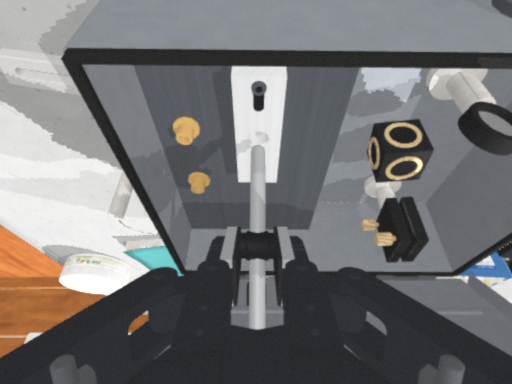

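```bash
cat > ver.py <<'E'
from rod import *
import plan,sys
def verify(tag,guess):
    T=np.load(f'pics/{tag}_s.npy'); st=plan.cur(guess); v=st[6]; f=K('wrist')[0]
    W=lambda q,y=-.0566:C+q[0]*ex+y*ey+q[1]*ez
    for xh in (-.0338,-.0328,-.0318):
        a=np.linspace(0,2*np.pi,40); pts=np.array([proj('wrist',W((xh+.0055*np.cos(t),.05),-.0566+.0055*np.sin(t)),T) for t in a]); print('hole',xh,'rows',pts[:,1].min().round(1),pts[:,1].max().round(1),'cols',pts[:,0].min().round(1),pts[:,0].max().round(1))
    for dx in (-.001,0,.001):
        t=tip(*v)+[dx,0]; c=t-.004*rd(v[0],v[1]-np.radians(24)); pc=proj('wrist',W(c),T); dep=-(np.linalg.inv(T)@np.append(W(c),1))[2]
        print('tip',t.round(4),'apex row',(pc[1]-f*.004/dep).round(1),'col',pc[0].round(1))
if __name__=='__main__': verify(sys.argv[1],(.89,1.17))
E
python3 ver.py w12; python3 plan.py .89 1.17|cut -c1-200
```

```text
hole -0.0338 rows 129.7 143.9 cols 247.7 267.0
hole -0.0328 rows 131.0 145.1 cols 247.7 266.9
hole -0.0318 rows 132.4 146.3 cols 247.8 266.9
tip [-0.0361  0.0572] apex row 141.3 col 257.3
tip [-0.0351  0.0572] apex row 142.6 col 257.3
tip [-0.0341  0.0572] apex row 143.9 col 257.3
t 11.78 boss [-0.0164  0.1098] lean 37.8 y -0.0556 th,a [0.885 1.18 ] tip [-0.0351  0.0572] F [-0.6  4.5 -0.7] M [0.74 0.74 0.51] op 0.2 q [ 0.43  0.56 -0.65  2.35  2.34  0.52 -0.77]
```

```bash
python3 plan.py .89 1.17 t -.0331 .0505 37 5
```

```text
t 11.78 boss [-0.0164  0.1098] lean 37.8 y -0.0556 th,a [0.885 1.18 ] tip [-0.0351  0.0572] F [-0.6  4.5 -0.7] M [0.74 0.74 0.51] op 0.2 q [ 0.43  0.56 -0.65  2.35  2.34  0.52 -0.77]
[0.03, 0.03, -0.06] [-0.01, -0.03, -0.04]
[0.03, 0.06, -0.06] [-0.01, -0.03, -0.08]
[0.04, 0.09, -0.06] [-0.02, -0.03, -0.12]
[0.04, 0.12, -0.06] [-0.03, -0.03, -0.16]
[0.04, 0.15, -0.06] [-0.03, -0.03, -0.19]
```

>>> carry_out --steps '[0,0,0,0,0.02,-0.04,-1,0,0.05,0,-0.01,0.02,-0.08,-1,0,0.1,0,-0.02,0.02,-0.12,-1,0,0.1,0,-0.03,0.02,-0.16,-1,0,0.15,0,-0.03,0.02,-0.19,-1]'

```text
t: 12.2
ee_pos: [0.563, -0.0082, 0.0962]
tool_rot: [0.046, 2.497, -0.02]
ft_force: [-2.4, 0.6, 1.6]
opening: 0.203
```

```bash
python3 plan.py .84 1.17 t -.0331 .048 37 5; python3 - <<'E'
from rod import *
s,im,d=look('wrist','w13')
cv2.imwrite('pics/w13z.png',cv2.resize(im[80:200,200:320,::-1],None,fx=5,fy=5,interpolation=cv2.INTER_CUBIC))
E
python3 ver.py w13
```

```text
t 12.2 boss [-0.0178  0.1037] lean 36.9 y -0.0554 th,a [0.832 1.183] tip [-0.0338  0.0502] F [-2.4  0.6  1.6] M [0.23 0.78 0.08] op 0.203 q [ 0.42  0.57 -0.64  2.35  2.33  0.51 -0.76]
[0.04, -0.0, -0.06] [-0.0, -0.04, -0.01]
[0.04, -0.01, -0.06] [-0.0, -0.04, -0.03]
[0.04, -0.01, -0.06] [-0.01, -0.04, -0.04]
[0.04, -0.01, -0.06] [-0.01, -0.04, -0.05]
[0.04, -0.01, -0.06] [-0.01, -0.04, -0.06]
hole -0.0338 rows 141.7 155.6 cols 247.4 266.8
hole -0.0328 rows 143.0 156.8 cols 247.4 266.8
hole -0.0318 rows 144.4 158.0 cols 247.5 266.7
tip [-0.0347  0.0501] apex row 145.8 col 257.1
tip [-0.0337  0.0501] apex row 147.1 col 257.1
tip [-0.0327  0.0501] apex row 148.4 col 257.1
```

View pics/w13z.png

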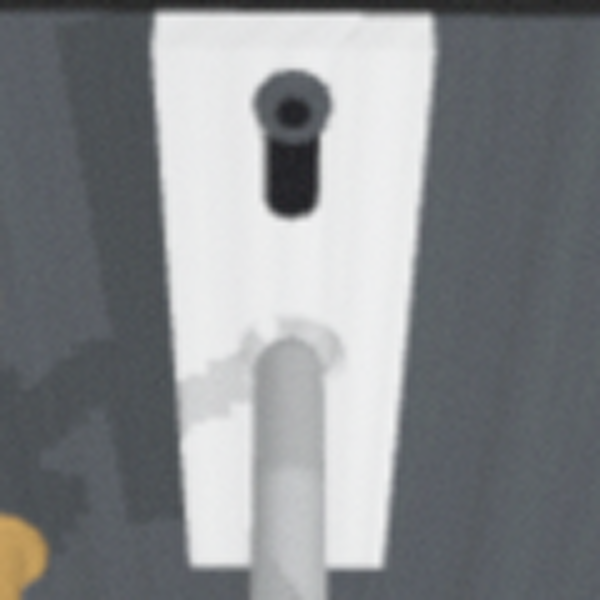

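The zoom shows the pin apex at row 147, inside the hole outline (top edge at row 143). It is about 0.8 mm off centre and right at the bar's surface. Correcting x slightly and going on down gently.

```bash
python3 plan.py .84 1.17 t -.0328 .046 37 5
```

```text
t 12.25 boss [-0.0178  0.1036] lean 36.9 y -0.0555 th,a [0.832 1.183] tip [-0.0337  0.0501] F [-2.5  0.7 -1.1] M [0.18 0.91 0.06] op 0.2 q [ 0.42  0.57 -0.64  2.35  2.33  0.51 -0.76]
[0.04, -0.01, -0.06] [-0.01, -0.04, -0.02]
[0.04, -0.01, -0.06] [-0.01, -0.04, -0.05]
[0.04, -0.01, -0.06] [-0.01, -0.04, -0.07]
[0.04, -0.02, -0.06] [-0.02, -0.04, -0.1]
[0.04, -0.02, -0.06] [-0.02, -0.04, -0.12]
```

>>> carry_out --steps '[0,0,0,0,0,-0.02,-1,0,0,0,-0.01,0,-0.05,-1,0,0,0,-0.01,0,-0.07,-1,0,0,0,-0.02,0,-0.1,-1,0,0,0,-0.02,0,-0.12,-1]'

```text
t: 12.67
ee_pos: [0.5621, -0.0081, 0.0923]
tool_rot: [0.046, 2.498, -0.02]
ft_force: [-4.0, 1.7, 3.3]
opening: 0.2
```

```bash
python3 plan.py .8 1.19 t -.0328 .043 37 5
```

```text
t 12.67 boss [-0.0186  0.0998] lean 36.9 y -0.0554 th,a [0.799 1.188] tip [-0.0331  0.0459] F [-4.   1.7  3.3] M [0.32 0.76 0.16] op 0.2 q [ 0.42  0.58 -0.64  2.35  2.34  0.52 -0.76]
[0.04, -0.01, -0.06] [-0.01, -0.04, -0.02]
[0.04, -0.01, -0.06] [-0.01, -0.04, -0.03]
[0.04, -0.02, -0.06] [-0.01, -0.04, -0.05]
[0.04, -0.02, -0.06] [-0.02, -0.04, -0.07]
[0.04, -0.02, -0.06] [-0.02, -0.04, -0.09]
```

>>> carry_out --steps '[0,0,0,0,0,-0.03,-1,0,0,0,-0.01,0,-0.06,-1,0,0,0,-0.02,0,-0.09,-1,0,0,0,-0.02,0,-0.11,-1,0,0,0,-0.03,0,-0.13,-1]'

```text
t: 13.08
ee_pos: [0.5615, -0.0081, 0.0892]
tool_rot: [0.045, 2.496, -0.021]
ft_force: [-11.8, 1.6, 19.1]
opening: 0.202
```

```bash
python3 plan.py .77 1.19 t -.0328 .040 37 5; python3 - <<'E'
from rod import *
s,im,d=look('wrist','w14')
cv2.imwrite('pics/w14z.png',cv2.resize(im[80:200,200:320,::-1],None,fx=5,fy=5,interpolation=cv2.INTER_CUBIC))
E
python3 ver.py w14
```

```text
t 13.08 boss [-0.0193  0.0966] lean 37.0 y -0.0555 th,a [0.771 1.193] tip [-0.0326  0.0424] F [-11.8   1.6  19.1] M [ 0.02  0.02 -0.03] op 0.202 q [ 0.43  0.6  -0.64  2.35  2.35  0.54 -0.77]
[0.05, -0.0, -0.06] [-0.01, -0.04, -0.02]
[0.05, -0.0, -0.06] [-0.01, -0.04, -0.03]
[0.05, -0.0, -0.06] [-0.02, -0.04, -0.05]
[0.05, -0.0, -0.06] [-0.02, -0.04, -0.06]
[0.05, -0.0, -0.06] [-0.03, -0.04, -0.08]
hole -0.0338 rows 152.8 166.4 cols 247.2 267.1
hole -0.0328 rows 154.1 167.6 cols 247.3 267.0
hole -0.0318 rows 155.4 168.7 cols 247.3 266.9
tip [-0.0336  0.0425] apex row 148.2 col 257.2
tip [-0.0326  0.0425] apex row 149.5 col 257.2
tip [-0.0316  0.0425] apex row 150.7 col 257.2
```

View pics/w14z.png

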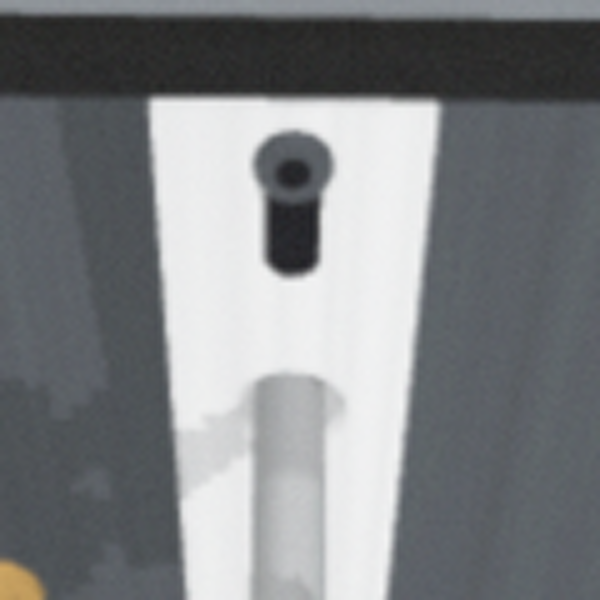

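The view shows the pin inside the hole: its end is cut off by the near rim at row 154. Depth is about 7.5 mm with a reaction of about 20 N, so I'll ease the tip towards -x and up a little, then check the force.

```bash
python3 plan.py .77 1.19 t -.0334 .043 37 4
```

```text
t 13.13 boss [-0.0193  0.0967] lean 37.0 y -0.0554 th,a [0.772 1.193] tip [-0.0326  0.0425] F [-10.1   0.5  14.4] M [ 0.06  0.31 -0.02] op 0.204 q [ 0.43  0.6  -0.64  2.35  2.35  0.54 -0.77]
[0.05, -0.0, -0.06] [-0.0, -0.04, 0.0]
[0.05, -0.0, -0.06] [-0.01, -0.04, 0.01]
[0.05, -0.0, -0.06] [-0.01, -0.04, 0.01]
[0.05, -0.0, -0.06] [-0.01, -0.04, 0.01]
```

>>> carry_out --steps '[0,0,0,-0.02,0,0.01,-1,0,0,0,-0.03,0,0.01,-1,0,0,0,-0.03,0,0.01,-1]'

```text
t: 13.38
ee_pos: [0.5609, -0.0081, 0.0896]
tool_rot: [0.045, 2.495, -0.021]
ft_force: [-3.0, 1.3, 3.4]
opening: 0.201
```

```bash
python3 plan.py .77 1.19 t -.0334 .041 37 4
```

```text
t 13.38 boss [-0.0199  0.0971] lean 37.0 y -0.0554 th,a [0.773 1.206] tip [-0.0339  0.0431] F [-3.   1.3  3.4] M [0.26 0.5  0.14] op 0.201 q [ 0.43  0.59 -0.64  2.35  2.35  0.54 -0.77]
[0.05, -0.0, -0.06] [-0.0, -0.04, -0.02]
[0.05, 0.0, -0.06] [-0.01, -0.04, -0.03]
[0.05, 0.0, -0.06] [-0.01, -0.04, -0.05]
[0.05, 0.0, -0.06] [-0.01, -0.04, -0.06]
```

>>> carry_out --steps '[0,0,0,0,0,-0.02,-1,0,0,0,-0.01,0,-0.04,-1,0,0,0,-0.02,0,-0.06,-1,0,0,0,-0.02,0,-0.06,-1]'

```text
t: 13.72
ee_pos: [0.5608, -0.0081, 0.089]
tool_rot: [0.044, 2.492, -0.022]
ft_force: [-9.8, 1.1, 18.1]
opening: 0.197
```

```bash
python3 plan.py .76 1.21 t -.0338 .0405 37 4
```

```text
t 13.72 boss [-0.0199  0.0964] lean 37.2 y -0.0554 th,a [0.767 1.205] tip [-0.0336  0.0423] F [-9.8  1.1 18.1] M [ 0.   -0.01 -0.1 ] op 0.197 q [ 0.43  0.6  -0.65  2.35  2.36  0.55 -0.77]
[0.06, 0.01, -0.07] [-0.01, -0.04, -0.01]
[0.06, 0.02, -0.07] [-0.01, -0.04, -0.03]
[0.06, 0.03, -0.07] [-0.02, -0.04, -0.04]
[0.06, 0.04, -0.07] [-0.02, -0.04, -0.06]
```

```bash
python3 - <<'E'
from rod import *
v=np.array([.767,1.205]);e=1e-5
Jb=np.array([(boss(v[0]+e,v[1])-boss(*v))/e,(boss(v[0],v[1]+e)-boss(*v))/e]).T
Jt=np.array([(tip(v[0]+e,v[1])-tip(*v))/e,(tip(v[0],v[1]+e)-tip(*v))/e]).T
J=Jt@np.linalg.inv(Jb); print(J); 
for n in ((0,1),(-1,0),(1,0),(.3,1),(-.3,1)): print(n,J.T@np.array(n))
print('N from F',np.linalg.solve(J.T,[-9.8+2.5,18.1-1]))
E
```

```text
[[ 1.8225 -0.5365]
 [-0.208   1.1357]]
(0, 1) [-0.208   1.1357]
(-1, 0) [-1.8225  0.5365]
(1, 0) [ 1.8225 -0.5365]
(0.3, 1) [0.3388 0.9747]
(-0.3, 1) [-0.7547  1.2966]
N from F [-2.4176 13.9152]
```

The tip reaction is mostly vertical, about 14 N, and the stop height is the same at two x positions. That points to the bottom of the hole. I'll relax the push and open the jaws.

>>> carry_out --steps '[0,0,0,0,0,0.01,-1,0,0,0,0,0,0.02,-1,0,0,0,0,0,0.02,-0.4,0,0,0,0,0,0.02,-0.3,0,0,0,0,0,0.02,-0.2]'

```text
t: 14.13
ee_pos: [0.5611, -0.0087, 0.0895]
tool_rot: [0.045, 2.492, -0.023]
ft_force: [-1.4, 0.8, 0.1]
opening: 0.403
```

```bash
python3 plan.py .76 1.21; python3 - <<'E'
from rod import *
s,im,d=look('wrist','w15'); look('scene','sc15')
E
```

```text
t 14.13 boss [-0.0196  0.097 ] lean 37.2 y -0.056 th,a [0.772 1.2  ] tip [-0.0333  0.0428] F [-1.4  0.8  0.1] M [0.01 0.61 0.01] op 0.403 q [ 0.43  0.6  -0.64  2.35  2.36  0.55 -0.77]
```

View pics/w15.png

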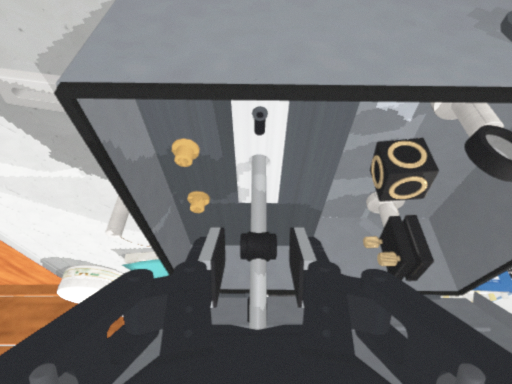

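View pics/sc15.png

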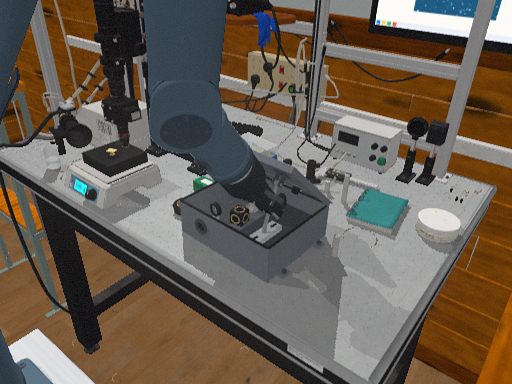

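>>> carry_out --steps '[0,0,0,-0.2,0.01,0.27,-0.2,0,0,0,-0.4,0.02,0.53,-0.2,0,0,0,-0.6,0.03,0.8,-0.2,0,0,0,-0.8,0.03,1.06,-0.2,0,0,0,-1,0.04,1.32,-0.2]'

```text
t: 14.65
ee_pos: [0.5341, -0.0063, 0.1256]
tool_rot: [0.038, 2.493, -0.028]
ft_force: [1.3, 1.5, -2.1]
opening: 0.404
```

```bash
python3 - <<'E'
from rod import *
s,im,d=look('wrist','w16',['rod_tip','rod_grip'])
print(s['t'],np.array(s['ft_force']),np.array(s['q']))
T=np.load('pics/w16_s.npy'); P=cloud('wrist',d,T)
W=lambda q,y=-.0566:C+q[0]*ex+y*ey+q[1]*ez
for v in ((.757,1.203),(.772,1.2),(.785,1.197)):
    b=boss(*v); print(v,'boss px',proj('wrist',W(b),T),'bend',proj('wrist',W(piv(v[0])+.092*rd(*v)),T),'tip',tip(*v))
cv2.imwrite('pics/w16z.png',cv2.resize(im[:,:,::-1],None,fx=1.5,fy=1.5,interpolation=cv2.INTER_CUBIC))
E
```

```text
wrist rod_tip [{'pixel': [137.8, 258.0], 'confidence': 0.67}, {'pixel': [146.4, 259.4], 'confidence': 0.24}]
wrist rod_grip [{'pixel': [213.2, 257.2], 'confidence': 0.84}]
14.65 [ 1.3443  1.4717 -2.1193] [ 0.7308  0.6122 -1.0242  2.3955  2.0935  0.6454 -0.459 ]
(0.757, 1.203) boss px [255.9258 212.9026] bend [256.7528 160.6741] tip [-0.033   0.0409]
(0.772, 1.2) boss px [255.8844 215.4482] bend [256.7187 162.6872] tip [-0.0333  0.0428]
(0.785, 1.197) boss px [255.8482 217.6849] bend [256.6884 164.4885] tip [-0.0335  0.0444]
```

View pics/w16z.png

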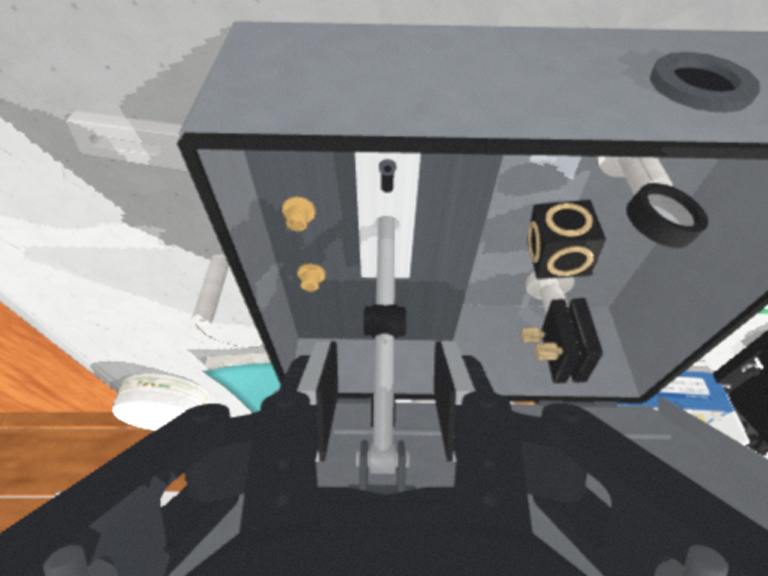

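The pin is in the bar and the lid is standing on the rod (thumb grip at zoom (385, 320)). The gripper is open and free. Joint 4 is near its limit, so I'll plan the retreat carefully, starting with the depth of the lid's rim.

```bash
python3 - <<'E'
from rod import *
T=np.load('pics/w4_s.npy'); d=np.load('pics/w4.npy'); P=cloud('wrist',d,T)
for c in (100,330):
    for r in range(120,215,6):
        l=loc(P[r,c]); q=np.array([l[0],l[2]])-Hl
        th=1.457; print(c,r,l.round(3),'u',(q@U(th)).round(4),'n',(q@N(th)).round(4))
for c in (30,60,90,110,130,400,430,460,490):
    l=loc(P[140,c]); q=np.array([l[0],l[2]])-Hl; print('row140',c,l.round(3),'n',(q@N(1.457)).round(4))
s=robot.sense(); g,le,y,Rm,p=tool2(s); print(g,np.degrees(le),loc(p),np.array(s['q']).round(3))
tz,tu=ax(le)
for half in (.038,.0425):
    c=g-.054*tz+half*tu-Hl; print('corner u,n',c@U(.765),c@N(.765))
E
```

```text
100 120 [ 0.077 -0.105  0.212] u 0.1297 n 0.0079
100 126 [ 0.077 -0.103  0.219] u 0.1365 n 0.0079
100 132 [ 0.075 -0.1    0.226] u 0.1434 n 0.0083
100 138 [ 0.074 -0.098  0.232] u 0.1499 n 0.0086
100 144 [ 0.073 -0.095  0.239] u 0.1566 n 0.0093
100 150 [ 0.072 -0.094  0.244] u 0.1622 n 0.0093
100 156 [ 0.071 -0.091  0.25 ] u 0.168 n 0.0098
100 162 [ 0.071 -0.09   0.255] u 0.1731 n 0.0097
100 168 [ 0.069 -0.088  0.26 ] u 0.1787 n 0.0104
100 174 [ 0.068 -0.085  0.266] u 0.1845 n 0.0115
100 180 [ 0.068 -0.085  0.27 ] u 0.1881 n 0.0105
100 186 [ 0.055 -0.075  0.283] u 0.203 n 0.0221
100 192 [ 0.058 -0.076  0.285] u 0.2044 n 0.0193
100 198 [ 0.063 -0.078  0.285] u 0.2036 n 0.014
100 204 [ 0.067 -0.08   0.286] u 0.204 n 0.0098
100 210 [ 0.709 -0.461 -0.103] u -0.2546 n -0.5838
330 120 [0.078 0.051 0.212] u 0.13 n 0.0073
330 126 [0.077 0.049 0.219] u 0.1371 n 0.0075
330 132 [0.076 0.048 0.226] u 0.1436 n 0.0075
330 138 [0.071 0.045 0.236] u 0.1545 n 0.0113
330 144 [0.073 0.045 0.24 ] u 0.1578 n 0.0093
330 150 [0.072 0.044 0.246] u 0.1638 n 0.0096
330 156 [0.072 0.043 0.25 ] u 0.168 n 0.0086
[... 304 characters left out ...]
 0.2042 n 0.013
330 204 [0.516 0.181 0.005] u -0.1252 n -0.4043
330 210 [0.544 0.187 0.005] u -0.1287 n -0.4318
row140 30 [ 0.436 -0.513 -0.128] n -0.3103
row140 60 [ 0.074 -0.121  0.234] n 0.0092
row140 90 [ 0.073 -0.103  0.235] n 0.0092
row140 110 [ 0.074 -0.091  0.235] n 0.0091
row140 130 [ 0.071 -0.077  0.238] n 0.0118
row140 400 [0.071 0.088 0.239] n 0.0113
row140 430 [0.074 0.11  0.235] n 0.0084
row140 460 [0.066 0.121 0.243] n 0.0153
row140 490 [0.197 0.29  0.115] n -0.1002
[-0.0503  0.1392] 37.0888767757485 [-0.039  -0.0557  0.1243] [ 0.736  0.617 -1.024  2.395  2.1    0.642 -0.469]
corner u,n 0.19392870041965327 0.01820891581362165
corner u,n 0.19321855167256094 0.013765303684170727
```

>>> carry_out --steps '[0,0,0,0,-0.5,0,-0.2,0,0,0,0,-1,-0.13,-0.2,0,0,0,0,-1.5,-0.27,-0.2,0,0,0,-0.05,-2.1,-0.4,-0.2,0,0,0,-0.1,-2.8,-0.4,-0.2]'

```text
t: 15.22
ee_pos: [0.5307, -0.0915, 0.1106]
tool_rot: [0.048, 2.497, -0.019]
ft_force: [0.5, 0.5, -1.0]
opening: 0.398
```

```bash
python3 - <<'E'
from rod import *
s=robot.sense(); g,le,y,Rm,p=tool2(s); print(s['t'],g,np.degrees(le),loc(p),np.array(s['q']).round(3),np.array(s['ft_force']).round(1),np.array(s['qvel']).round(2))
tz,tu=ax(le)
for half in (.038,.0425):
    c=g-.054*tz+half*tu-Hl; print('corner u,n',c@U(.765),c@N(.765))
E
```

```text
15.2167 [-0.0501  0.1255] 36.92082403867924 [-0.0389 -0.1401  0.1106] [ 0.939  0.643 -0.966  2.383  2.272  0.512 -0.41 ] [ 0.5  0.5 -1. ] [ 0.63 -0.06  0.15 -0.09  0.37 -0.53  0.25]
corner u,n 0.18422987315945902 0.02784393508653546
corner u,n 0.18350669404439723 0.023402424986632683
```

>>> carry_out --steps '[0,0,0,0,-0.7,0,-0.2,0,0,0,0,-1.4,0,-0.2,0,0,0,0,-2.1,0.1,-0.2,0,0,0,0,-2.7,0.5,-0.2,0,0,0,0,-3.2,1.2,-0.2]'

```text
t: 15.63
ee_pos: [0.5289, -0.1893, 0.1443]
tool_rot: [0.052, 2.502, -0.018]
ft_force: [-0.2, -0.2, -0.9]
opening: 0.399
```

>>> carry_out --steps '[0,0,0,0,-0.6,1,-0.2,0,0.5,0,0,-1.2,2,-0.2,0,1,0,0,-1.7,3,-0.2,0,1.5,0,0,-2,4,-0.2,0,2,0,0,-2,4.5,-0.2]'

```text
t: 16.05
ee_pos: [0.5256, -0.2368, 0.1715]
tool_rot: [0.086, 2.577, -0.118]
ft_force: [0.2, -0.8, -0.4]
opening: 0.401
```

```bash
python3 - <<'E'
from rod import *
s=robot.sense(); print(s['t'],loc(s['ee_pos']),np.array(s['q']).round(3),np.array(s['ft_force']).round(1))
s,im,d=look('scene','sc17',['rod_tip','rod_grip','lift_tab']); look('top','top17',['lift_tab','rod_grip']); look('wrist','w17')
cv2.imwrite('pics/sc17z.png',cv2.resize(im[130:300,150:360,::-1],None,fx=3.5,fy=3.5,interpolation=cv2.INTER_CUBIC))
E
```

```text
16.05 [-0.0378 -0.2854  0.1715] [ 1.209  0.486 -0.944  2.207  1.376  0.26   0.649] [ 0.2 -0.8 -0.4]
scene rod_tip [{'pixel': [234.3, 262.6], 'confidence': 0.79}]
scene rod_grip [{'pixel': [211.0, 268.5], 'confidence': 0.75}]
scene lift_tab [{'pixel': [140.6, 230.5], 'confidence': 0.86}]
top lift_tab [{'pixel': [219.0, 241.1], 'confidence': 0.58}]
top rod_grip [{'pixel': [181.0, 322.1], 'confidence': 0.58}]
```

View pics/sc17z.png

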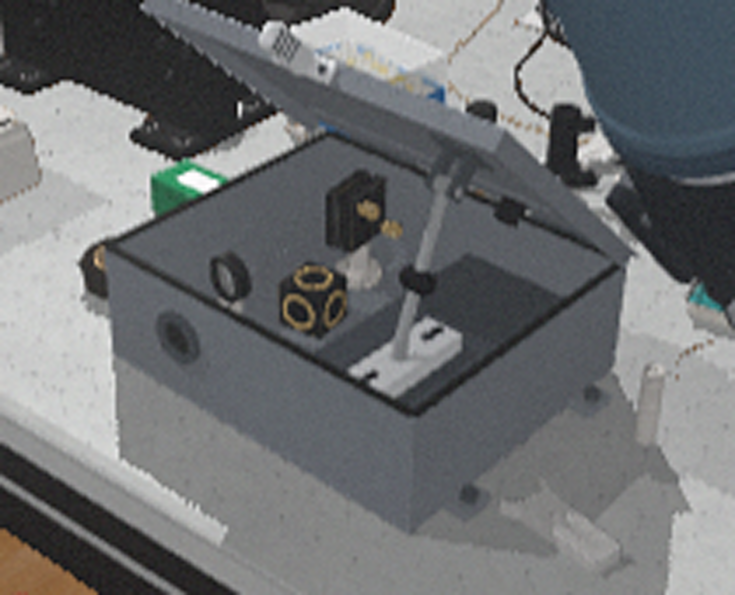

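View pics/w17.png

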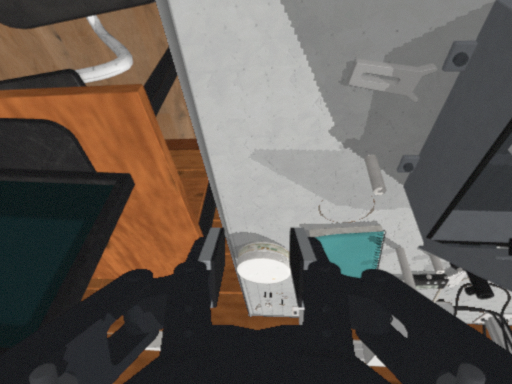

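View pics/top17.png

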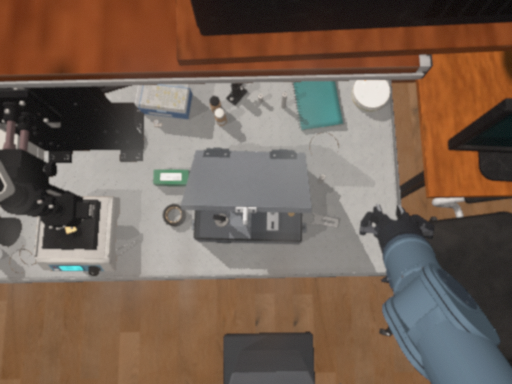

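The scene view shows the lid standing on the rod, with the pin in the bar at zoom (402, 355) and the optics upright. The robot is clear. Next I check how deep the pin is from the lid plane.

```bash
python3 - <<'E'
from rod import *
for c,tag,box in (('scene','sc17',(135,205,195,300)),('top','top17',(158,205,195,300))):
    T=np.load(f'pics/{tag}_s.npy'); d=np.load(f'pics/{tag}.npy'); P=cloud(c,d,T); r0,r1,c0,c1=box
    Q=P[r0:r1,c0:c1].reshape(-1,3); dd=d[r0:r1,c0:c1].ravel(); Q=(Q-C)[dd>0]; L=np.c_[Q@ex,Q@ey,Q[:,2]]
    L=L[(L[:,2]>.1)&(L[:,2]<.26)&(abs(L[:,1])<.12)&(L[:,0]<.1)]
    # ransac plane z=a x+b y+c
    rng=np.random.default_rng(1);best=0
    for i in range(500):
        S=L[rng.choice(len(L),3)]; 
        try: m=np.linalg.solve(np.c_[S[:,:2],np.ones(3)],S[:,2])
        except Exception: continue
        k=abs(L@[m[0],m[1],-1]+m[2])/np.linalg.norm([m[0],m[1],1])<.003
        if k.sum()>best: best=k.sum();kk=k
    A=L[kk]; ce=A.mean(0); n=np.linalg.svd(A-ce)[2][2]; n*=np.sign(n[2]); th=np.arctan2(n[0],n[2]); 
    print(c,len(L),best,'n',n,'theta',np.arctan2(n[0],n[2]),'dist hinge to plane',(ce-[.1,0,.084])@n)
    # angle from centroid: top plane offset t above hinge plane
    for t in (.003,.0015): 
        r=ce-[.1,0,.084]; R0=np.hypot(r[0],r[2]); print('  theta via centroid t',t,np.arctan2(r[2],-r[0])-np.arcsin(t/R0), R0)
E
```

```text
scene 1675 999 n [ 0.6727 -0.0047  0.7399] theta 0.7379052551315478 dist hinge to plane 0.0028316678263446415
  theta via centroid t 0.003 0.7366316449031355 0.1298605205214506
  theta via centroid t 0.0015 0.7481842980497972 0.1298605205214506
top 4912 4907 n [ 0.6887 -0.0023  0.7251] theta 0.7596330853478828 dist hinge to plane 0.0018169679055728555
  theta via centroid t 0.003 0.749803522146155 0.12006552221884663
  theta via centroid t 0.0015 0.7622989762649204 0.12006552221884663
```

>>> carry_out --steps '[0,0,0,0,0,0,-0.2,0,0,0,0,0,0,-0.2,0,0,0,0,0,0,-0.2,0,0,0,0,0,0,-0.2,0,0,0,0,0,0,-0.2]'

```text
t: 16.87
ee_pos: [0.5258, -0.2352, 0.1715]
tool_rot: [0.083, 2.575, -0.115]
ft_force: [0.1, 0.8, -0.3]
opening: 0.4
```

```bash
python3 - <<'E'
from rod import *
s,im,d=look('top','top18')
a=np.load('pics/top17.npy'); m=np.zeros_like(d,bool); m[158:205,195:300]=1; m&=(a>0)&(d>0)
print('lid mean depth change mm',1000*np.median((d-a)[m]), s['t'],np.array(s['qvel']).round(3),np.array(s['ft_force']).round(1))
look('scene','sc18')
a=cv2.imread('pics/sc0.png') if False else cv2.imread('pics/scene0.png').astype(int); b=cv2.imread('pics/sc18.png').astype(int)
t0=cv2.imread('pics/top0.png').astype(int); t1=cv2.imread('pics/top18.png').astype(int)
for nm,x0,y0,x1,y1 in (('tape',160,200,188,230),('slide',150,165,192,190),('fork',310,210,345,232),('post',317,170,330,185)):
    print(nm,np.abs(t0-t1)[y0:y1,x0:x1].mean().round(1))
robot.hand_in()
E
```

```text
lid mean depth change mm 0.03325939 16.8667 [-0.    -0.003  0.001 -0.001 -0.002  0.002  0.001] [ 0.1  0.8 -0.3]
tape 5.6
slide 6.4
fork 14.7
post 6.6
the job is handed in; nothing more can be done
```

The lid is propped open on the rod with the pin in the socket bar's hole. I handed the job in at about 17 s. I lifted the lid by its tab, let go near the stop, pinched the rod by its thumb grip and swung it down. I then lowered the pin into the hole, which I had found in the wrist image about 4 mm behind the nominal point.

**Last checks**
- **Pin:** it met a mostly vertical stop at the same height at two x positions, with about 14 N at the tip, which I took to be the bottom of the hole. The wrist-force reading reached about 22 N there, so I eased off before opening the jaws. My model put the tip about 1.3 mm short of the full 9 mm at that stop. I put that down to calibration, because the lid angle after release fits the pin being home.
- **Lid angle:** the two cameras disagree slightly, 0.76 rad from the top view and 0.74 rad from the scene view. I expected about 0.758 for this hole, and both are within 0.69 to 0.81.
- **Lid at rest:** it moved about 0.03 mm over the last 0.8 s, with the robot clear and no load on the wrist.
- **Things around it:** the optics stood upright in the scene view. A rough before-and-after comparison of the top images showed little change at the tape, slide box and post. The difference at the clamping fork was larger. I believe that is the changed shadow, but I did not check it further.

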